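Restock the sloped medicine rack from the recessed nest

ROBOT

A 6-joint arm with a two-finger parallel gripper is mounted at the origin on the work surface. World frame = base frame: x ahead of the robot, y to its left, z up, the work surface at z = 0. Lengths are in m, angles in rad, forces in N, time in s.
With the tool pointing down it reaches from about 0.35 to 0.975 m from the base axis. Payload 4.9 kg.
Tool frame: the origin (TCP) lies midway between the tips of the shut fingers; the grasp point (between the pads) lies 19 mm behind it; z points along the fingers, y is the line along which they close (so a half turn about z gives the same grasp; the last joint's range is limited). The gripper opens to 85 mm and grips with 20 to 120 N. Pads are 22 mm wide; open, the fingers measure 114 mm over their backs; the gripper's body (76 mm by 85 mm) begins 54 mm behind the grasp point. The pads swing forward as they close: fully open they stand 13 mm farther back than shut.
Start: joints at [-1.376, 0.053, 1.613, -0, 1.476, -0.119], TCP at [0.193, -0.594, 0.231] pointing down, gripper open.
Joint ranges: [-3.01, 3.01], [-1.01, 2.22], [0.06, 2.58], [-1.02, 4.17], [0.09, 2.62], [-3.14, 3.14]. Speed limits (rad/s): [2.57, 2.57, 3.14, 3.14, 3.14, 3.14].

INTERFACE

Orientations are given as a unit quaternion [w, x, y, z].
In Python, from station import r, eyes gives the robot as it stands.
- The arm moves only by the tool servo_tool, never from a script. Its argument "deltas" is a list of rows, each a list of 7 numbers: the shift along the tool's x, y, z scaled (see below), then the turn, a rotation vector about the tool's x, y, z scaled (see below), then the opening, from 0 (shut) to 1 (fully open). A call has 1 to 5 rows; each row shifts and turns the commanded pose from where the row before left it, along the tool's axes as they then stand; what a row does not reach is not made up. The controller multiplies each number of a shift by 50 cm and each number of a turn by 180 degrees. A row lasts 1/8 s, in which the tool goes at most 62.5 mm and 10.7 degrees, less where a joint would pass 70% of its speed; a pose out of reach is approached as far as the arm can. A call with a number of a shift or a turn outside -1 to 1 is refused whole. A call with a gripper value outside its range is refused whole. The fingers move at their own pace and stop on an object; "squeeze" is the grip in N (left out, the last holds). Time passes only in rows, so rows that do not move let the fingers close. It gives the time, the measured TCP pose, the force, the opening and the grip force at its end, in the units of the state.
- r.read_state(): the state, without advancing time (a new reading comes with each control period).
- eyes.capture(name): name is "scene" or "side" or "wrist"; returns the picture (480x640x3 uint8, red, green, blue); there is no depth.
- eyes.camera_model(name): a dict with "intrinsics" (3x3 intrinsics, pixels), "origin" and "attitude" of the camera in the world. Camera axes: x right, y up, looking along -z (the intrinsics and any distortion apply to the point x, -y, -z); pixel columns grow to the right and rows downward; lengths in m; the calibration is good to about 2 mm. A picture is of the moment at which its call begins: read the wrist's pose just before it. camera_model takes no time and is no camera call; for the wrist camera it gives the pose at the moment of the call.
- r.hand_in(): hands the job in; it is judged then, once.
Trained networks look in the newest picture that a camera, given by its name, has taken for a name from the list of things; names that differ only in an ending like _2 or _b are one class to them, and where a whole thing is asked for, a point or a joint stands for the part that bears it (a point fixed in the world has none). Each returns a list of dicts, best first, with "p" (0 to 1); they miss things now and then, are a little off and sometimes report something else, mostly with a low value. They report only what shows in the picture. A call takes as long as a camera call.
- eyes.trace(query, camera): "mask" (480x640 bool, what is visible of it) and "bbox" ([centre column, centre row, width, height] in pixels, round what is visible of it).
The state is a dict: "time": time; "qpos": joint angles; "qd": joint speeds; "effort": joint torques, N m; "position": TCP position; "ee_rot": TCP orientation; "wrist_force": force on the tool from outside, world axes, zero at the start; "ft_torque": the same for the moment, N m; "gripper_width": finger opening in m; "finger_force": force on a finger pad.
Only numpy, scipy, OpenCV 4.12 (cv2) and the standard library are available. Lean on these libraries where they do the work, as an engineer would, in place of code of your own. Each camera call takes 0.05 s, during which the arm holds its last target. There are 200 camera calls.

TASK

Take every medicine cassette out of the recessed nest (it leaves no room for fingers, but a cassette tips up when the end with the white grip bars is pressed down) and lay it lid up and lengthwise in the sloped tray of its own colour, slid all the way down against the low stop. When all of them are home, swing the orange flag lever fully over to the other side to show that the rack is ready. Leave the bottle, the jar and the tape roll undisturbed.

Things in the scene. Friction and masses are not known exactly. Their poses are not given: they have to be found in the camera images.
- cassette_blue: blue medicine cassette: smooth closed box 110 x 44 x 28 mm (x, y, z), about 0.12 kg, blue lid with paper label, white lower half; origin at the centre of its underside, z out of the lid. Three white grip bars mark the -x end of the lid. May be absent. Starts flat in some pocket of the nest, lid flush with the nest's top, grip bars at the pocket's hollow end.
- tray_blue: blue sloped tray of the rack. Origin at the low end, on the tray floor at the face of the stop, midway across; x runs up the slope along the floor (22 degrees, rising away from the robot), y across, z square to the floor. A cassette is home with an end face against the stop: its origin then at x = 55 mm, y = 0, z = 0 here.
- cassette_yellow: yellow medicine cassette: smooth closed box 110 x 44 x 28 mm (x, y, z), about 0.12 kg, yellow lid with paper label, white lower half; origin at the centre of its underside, z out of the lid. Three white grip bars mark the -x end of the lid. May be absent. Starts flat in some pocket of the nest, lid flush with the nest's top, grip bars at the pocket's hollow end.
- tray_yellow: yellow sloped tray of the rack. Origin at the low end, on the tray floor at the face of the stop, midway across; x runs up the slope along the floor (22 degrees, rising away from the robot), y across, z square to the floor. A cassette is home with an end face against the stop: its origin then at x = 55 mm, y = 0, z = 0 here.
- cassette_green: green medicine cassette: smooth closed box 110 x 44 x 28 mm (x, y, z), about 0.12 kg, green lid with paper label, white lower half; origin at the centre of its underside, z out of the lid. Three white grip bars mark the -x end of the lid. May be absent. Starts flat in some pocket of the nest, lid flush with the nest's top, grip bars at the pocket's hollow end.
- tray_green: green sloped tray of the rack. Origin at the low end, on the tray floor at the face of the stop, midway across; x runs up the slope along the floor (22 degrees, rising away from the robot), y across, z square to the floor. A cassette is home with an end face against the stop: its origin then at x = 55 mm, y = 0, z = 0 here.
- cassette_red: red medicine cassette: smooth closed box 110 x 44 x 28 mm (x, y, z), about 0.12 kg, red lid with paper label, white lower half; origin at the centre of its underside, z out of the lid. Three white grip bars mark the -x end of the lid. May be absent. Starts flat in some pocket of the nest, lid flush with the nest's top, grip bars at the pocket's hollow end.
- tray_red: red sloped tray of the rack. Origin at the low end, on the tray floor at the face of the stop, midway across; x runs up the slope along the floor (22 degrees, rising away from the robot), y across, z square to the floor. A cassette is home with an end face against the stop: its origin then at x = 55 mm, y = 0, z = 0 here.
- nest: grey nest block, fixed, 168 mm (x, -90 to +78 mm) x 280 mm (y), top at z = 59.5 mm; origin on the table. Four pockets along y at -99, -33, +33, +99 mm, each 48 mm wide, x from -65 to +58 mm; not all need be filled. A white mark on the rim shows each pocket's hollow (-x) end, on the robot's side.
- ledge (a point): edge of the ledge in the nest's pockets, at nest x = -4, y = 0, z = 31.5 mm. Cassettes lie on the ledge on its +x side; the -x side is hollow down to z = 6 mm. Pressing a cassette's -x end down 15 to 20 mm tips it; beyond 16 degrees it falls on to about 30 degrees and stays, its +x end about 25 mm above the nest's top, to be gripped across its width.
- rack: aluminium base plate, fixed, 190 x 310 x 12 mm, origin at the centre of its underside; carries the trays, 74 mm apart along y in any order. Tray floors: 165 mm long, 52 mm between side lips 4 mm thick and 8 mm high; stop 22 mm high. Cassettes do not slide on them by their own weight: they must be pushed or carried down.
- flag_base: grey block of the stock flag, fixed, 70 x 50 x 25 mm, origin at the centre of its underside; the flag swings in its xz plane, from -x to +x
- flag (a joint): stock flag lever: 0 leaning to -x of its block (rack being filled), 1.0 rad leaning fully to +x (rack ready); its hinge lies 22 mm above the block's underside, along the block's y; stiff, moves at about 1 N at the ball and stays where it is left
- flag_tip (a point): centre of the orange ball, 26 mm across, on the end of the 80 mm flag lever
- saline: bystander: white bottle, 64 mm across, 160 mm high, origin at the centre of its underside
- swab_jar: bystander: clear jar with red lid, 80 mm across, 100 mm high, origin at the centre of its underside
- tape_roll: bystander: green roll of tape lying flat, 84 mm across, 25 mm high, origin at the centre of its underside

How it is judged:
On the way, in this order (a step that is already met when the one before it is completed fails the run):
1. every cassette present lies home in the tray of its own colour, released (x of cassette_blue in the frame of tray_blue between 0.048 and 0.061 m and y of cassette_blue in the frame of tray_blue between -0.009 and 0.009 m and z of cassette_blue in the frame of tray_blue between -0.006 and 0.006 m and angle between the x axis of cassette_blue and the x axis of tray_blue, either way round below 0.12 rad and angle between each of cassette_blue, cassette_yellow, cassette_green, cassette_red's own z axis and vertical below 0.6 rad and linear speed of each of cassette_blue, cassette_yellow, cassette_green, cassette_red below 0.03 m/s and contact force between each of cassette_blue, cassette_yellow, cassette_green, cassette_red and the fingers below 0.2 N and x of cassette_yellow in the frame of tray_yellow between 0.048 and 0.061 m and y of cassette_yellow in the frame of tray_yellow between -0.009 and 0.009 m and z of cassette_yellow in the frame of tray_yellow between -0.006 and 0.006 m and angle between the x axis of cassette_yellow and the x axis of tray_yellow, either way round below 0.12 rad and x of cassette_green in the frame of tray_green between 0.048 and 0.061 m and y of cassette_green in the frame of tray_green between -0.009 and 0.009 m and z of cassette_green in the frame of tray_green between -0.006 and 0.006 m and angle between the x axis of cassette_green and the x axis of tray_green, either way round below 0.12 rad and x of cassette_red in the frame of tray_red between 0.048 and 0.061 m and y of cassette_red in the frame of tray_red between -0.009 and 0.009 m and z of cassette_red in the frame of tray_red between -0.006 and 0.006 m and angle between the x axis of cassette_red and the x axis of tray_red, either way round below 0.12 rad), for 0.2 s.
2. the flag is then swung fully over (value of joint flag above 0.85 rad), for 0.2 s.
At the end, for the whole second after the job is handed in: Every cassette present lies still, lid up, lengthwise (within 0.12 rad) in the tray of its own colour, flat on its floor, its end within 6 mm of the stop, released; and the flag lever is swung over (joint above 0.85 rad) (all of step 1 and value of joint flag above 0.85 rad); the robot touches nothing.
It fails at once if a bystander is moved more than 40 mm or tipped over (distance of any of saline, swab_jar, tape_roll from where it was at the start of the episode above 0.04 m or angle between any of saline, swab_jar, tape_roll's own z axis and vertical above 0.5 rad).
Of cassette_blue, cassette_yellow, cassette_green, cassette_red only 3 to 4 are there at a start; the rules pass over those that are not, and their reading is None.
At some moment in a run one of cassette_blue, cassette_yellow, cassette_green, cassette_red may be knocked a few centimetres aside while the robot is not near it.
It also fails if it takes over 210 s, if anything falls off the work surface, if the arm or the gripper's body presses on something with over 40 N, if the wrist force passes 120 N, or if a joint passes its speed limit or range.

## Working session

There is one attempt and no reset: what is moved stays moved. The work goes in short steps, Python scripts to look and compute and a tool call to move; the robot and the scene stay as the last step left them, time stands still between calls to the robot, and variables do not carry over. Pictures are saved under pics/ and viewed, at most 14 in all, crops included, and the job is handed in when it is done.

Besides the shell and the picture viewer there is one more tool, called after "Call:" as a command line: name --pt "numbers of a row" for each row, then --argument value for the rest. servo_tool: Moves the arm, as the interface text tells. Shifts and turns lie within -1 to 1; 1 stands for 50 cm of shift or 180 degrees of turn. Its arguments: {"type":"object","properties":{"deltas":{"type":"array"},"squeeze":{"type":"number"}},"required":["deltas"]}

```bash
mkdir -p pics; ls
python3 - <<'E'
from station import r, eyes
import cv2,numpy as np
s=r.read_state(); print(s)
for n in ['scene','side']:
    im=eyes.capture(n); cv2.imwrite(f'pics/{n}0.png',im[:,:,::-1]); m=eyes.camera_model(n); print(n,m)
E
```

```text
pics
{'time': 0.0, 'qpos': array([-1.37599199e+00,  5.33705044e-02,  1.61429496e+00, -1.04433822e-05,
        1.47600470e+00, -1.18941733e-01]), 'qd': array([ 1.39117228e-03,  5.83440188e-04, -2.91160594e-05,  1.69640591e-03,
        3.88836193e-04, -1.14887492e-03]), 'effort': array([-9.87126941e-05, -3.93672502e+01, -3.70179319e+01, -8.88870409e-05,
        7.08683452e-03,  1.17348478e-06]), 'position': array([ 0.19280036, -0.59386185,  0.23005399]), 'ee_rot': array([-1.03780965e-03,  9.87720027e-01,  1.56230818e-01, -4.45858370e-05]), 'wrist_force': array([ 0.11118864, -0.40063027,  0.4595517 ]), 'ft_torque': array([ 0.04184707,  0.02888457, -0.01846431]), 'finger_force': 0.0, 'gripper_width': 0.08565932176100796}
scene {'intrinsics': array([[587.9985234 ,   0.        , 321.11819958],
       [  0.        , 587.9985234 , 234.4631525 ],
       [  0.        ,   0.        ,   1.        ]]), 'origin': array([1.49011811, 0.04355259, 0.8557078 ]), 'attitude': array([0.62549347, 0.29436716, 0.30011289, 0.65729609])}
side {'intrinsics': array([[571.08168344,   0.        , 315.32584911],
       [  0.        , 571.08168344, 246.0582269 ],
       [  0.        ,   0.        ,   1.        ]]), 'origin': array([ 0.43922515, -0.80899501,  0.83935424]), 'attitude': array([ 0.90982605,  0.40460593, -0.0418039 , -0.08223762])}
```

View pics/scene0.png

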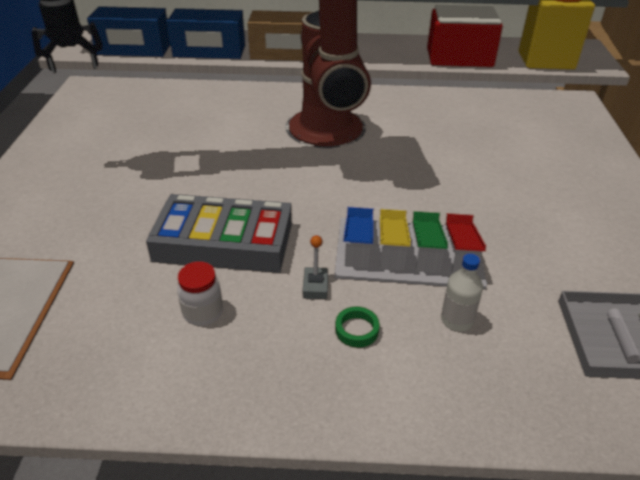

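View pics/side0.png

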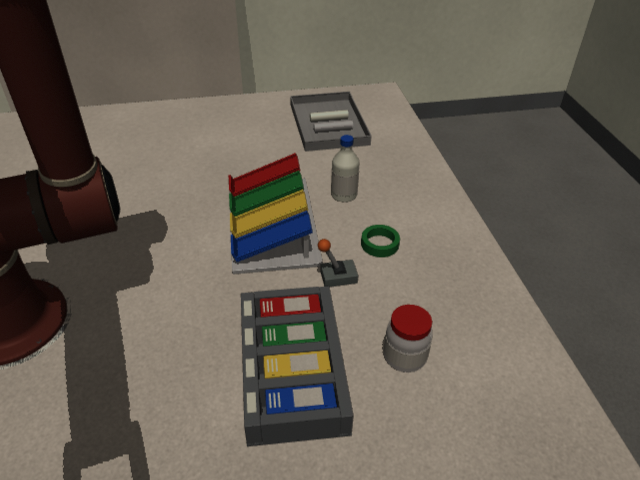

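The scene picture shows four cassettes at about (175,220), (207,222), (237,224) and (267,226), in the order blue, yellow, green, red from the robot's right. The trays run in the same order from (359,225) to (465,232), and the flag ball at (316,241) leans towards the robot. The side view agrees. Next I fit the poses from the masks.

```bash
cat > h.py <<'E'
import numpy as np, cv2
from scipy.spatial.transform import Rotation as R
from scipy.optimize import minimize
from station import r, eyes
def rot(q): return R.from_quat(np.r_[q[1:],q[0]]).as_matrix()
def proj(m,P):
    p=(np.atleast_2d(P)-m['origin'])@rot(m['attitude']); p=p*[1,-1,-1]
    u=p@m['intrinsics'].T; return u[:,:2]/u[:,2:]
def ray(m,uv):
    d=np.linalg.inv(m['intrinsics'])@np.r_[uv,1]; return rot(m['attitude'])@(d*[1,-1,-1])
def onplane(m,uv,z):
    d=ray(m,uv); o=m['origin']; return o+d*(z-o[2])/d[2]
def tri(ms,uvs):
    A=np.zeros((3,3));b=np.zeros(3)
    for m,uv in zip(ms,uvs):
        d=ray(m,uv);d/=np.linalg.norm(d);M=np.eye(3)-np.outer(d,d);A+=M;b+=M@m['origin']
    p=np.linalg.solve(A,b); return p,[np.linalg.norm(proj(m,p)-uv) for m,uv in zip(ms,uvs)]
def T(x,y,yaw,z=0):
    M=np.eye(4);M[:3,:3]=R.from_euler('z',yaw).as_matrix();M[:3,3]=x,y,z;return M
def ap(M,P): return np.asarray(P)@M[:3,:3].T+M[:3,3]
def cen(mask):
    v,u=np.nonzero(mask);return np.array([u.mean(),v.mean()])
def box(x0,x1,y0,y1,z0,z1): return np.array([[x,y,z] for x in(x0,x1) for y in(y0,y1) for z in(z0,z1)],float)
def render(m,polys,S=4):
    im=np.zeros((480*S//2,640*S//2),np.uint8);s=S/2
    for P in polys:
        h=cv2.convexHull(((proj(m,P)+.5)*s*16-8).astype(np.int32)); cv2.fillConvexPoly(im,h,1,shift=4)
    return cv2.resize(im.astype(np.float32),(640,480),interpolation=cv2.INTER_AREA)
def fit(ms,masks,polyfn,x0,steps):
    def c(x):
        s=0
        for m,k in zip(ms,masks):
            q=render(m,polyfn(x));s+=1-np.minimum(q,k).sum()/np.maximum(q,k).sum()
        return s
    x0=np.array(x0,float);best=None
    for _ in range(3):
        sim=np.vstack([x0]+[x0+np.eye(len(x0))[i]*steps[i] for i in range(len(x0))])
        best=minimize(c,x0,method='Nelder-Mead',options=dict(initial_simplex=sim,xatol=1e-5,fatol=1e-6,maxfev=600));x0=best.x;steps=np.array(steps)*-.5
    return best.x,best.fun
E
cat > m1.py <<'E'
from h import *
import pickle
D={}
for n in ['scene','side']:
    eyes.capture(n)
    for q in ['nest','cassette_blue','cassette_yellow','cassette_green','cassette_red','tray_blue','tray_yellow','tray_green','tray_red','flag_base','flag_tip']:
        o=eyes.trace(q,n)
        if o: D[n,q]=o[0]['mask'];print(n,q,round(o[0]['p'],2),np.round(o[0]['bbox'],1),int(o[0]['mask'].sum()), len(o))
pickle.dump(D,open('D.pkl','wb'))
ms={n:eyes.camera_model(n) for n in ['scene','side']}
for c in ['blue','yellow','green','red']:
    for n in ms:
        if (n,'cassette_'+c) in D: print(c,n,np.round(onplane(ms[n],cen(D[n,'cassette_'+c]),.0595),4))
L=['scene','side'];M=[ms[n] for n in L]
x,f=fit(M,[D[n,'nest'].astype(np.float32) for n in L] ,lambda x:[ap(T(*x),box(-.09,.078,-.14,.14,0,.0595))],[.55,-.2,0],[.03,.03,.1]);print('nest',x,f)
def trays(x):
    P=[];
    for i in range(4):
        M=T(x[0],x[1],x[2],x[3])@T(0,(i-1.5)*.074,0);M[:3,:3]=M[:3,:3]@R.from_euler('y',-22,degrees=True).as_matrix()
        P+= [ap(M,box(0,.165,-.03,.03,-.004,0)),ap(M,box(0,.165,-.03,-.026,0,.008)),ap(M,box(0,.165,.026,.03,0,.008)),ap(M,box(-.004,0,-.03,.03,-.004,.022))]
    return P
cs=['blue','yellow','green','red']
tm=[np.any([D[n,'tray_'+c] for c in cs if (n,'tray_'+c) in D],0).astype(np.float32) for n in L]
x,f=fit(M,tm,trays,[.5,.15,0,.03],[.03,.03,.1,.02]);print('trays',x,f)
for n,t in zip(L,tm):
    im=eyes.capture(n)[:,:,::-1].copy(); q=render(ms[n],trays(x)); im[...,1][(cv2.morphologyEx((q>.5).astype(np.uint8),cv2.MORPH_GRADIENT,np.ones((2,2)))>0)]=255;
    im[...,0][cv2.morphologyEx(t.astype(np.uint8),cv2.MORPH_GRADIENT,np.ones((2,2)))>0]=255
    u=proj(ms[n],[x[0]+.08,x[1],.06])[0].astype(int); cr=im[max(u[1]-75,0):u[1]+75,u[0]-100:u[0]+100]; cv2.imwrite(f'pics/tr_{n}.png',cv2.resize(cr,(800,600)))
x,f=fit(M,[D[n,'flag_base'].astype(np.float32) for n in L] ,lambda x:[ap(T(*x),box(-.035,.035,-.025,.025,0,.025))],[.75,.05,0],[.03,.03,.1]);print('flagbase',x,f)
print('tip',tri(M,[cen(D[n,'flag_tip']) for n in L]))
E
python3 m1.py
```

```text
scene nest 0.83 [220.6 232.8 149.2  77.1] 6574 1
scene cassette_blue 0.71 [175.4 219.8  33.7  36.3] 719 1
scene cassette_yellow 0.63 [205.8 221.9  32.8  35.1] 633 1
scene cassette_green 0.95 [235.3 225.8  29.6  35.7] 675 1
scene cassette_red 0.64 [265.7 227.4  27.2  33.7] 757 1
scene tray_blue 0.48 [266.4 227.7  27.8  31. ] 731 1
scene tray_yellow 0.88 [395.3 226.9  37.6  38.8] 1032 2
scene tray_green 0.83 [431.9 229.1  38.   41. ] 1049 1
scene tray_red 0.75 [466.8 233.6  41.7  36.1] 1121 2
scene flag_base 0.7 [316.6 269.8  26.3  60.9] 1040 1
scene flag_tip 0.75 [316.4 253.9  12.1  39.6] 247 1
side nest 0.91 [299.6 366.4 113.9 157.4] 9775 3
side cassette_blue 0.74 [301.2 400.6  72.   27.9] 1725 1
side cassette_yellow 0.71 [297.  365.4  65.6  26.3] 1420 1
side cassette_green 0.89 [295.8 335.6  65.4  27.5] 1290 1
side cassette_red 0.74 [290.4 307.5  62.9  21.7] 1079 2
side tray_blue 0.9 [269.7 235.4  82.2  49.9] 1933 1
side tray_yellow 0.56 [268.3 216.2  80.2  46.7] 1566 2
side tray_green 0.94 [269.2 195.2  75.5  42.5] 1549 1
side tray_red 0.8 [263.7 175.5  67.8  43.8] 1228 1
side flag_base 0.72 [339.5 262.5  42.3  48.6] 1069 1
side flag_tip 0.76 [328.4 254.2  19.3  32.3] 245 1
blue scene [ 0.5232 -0.3022  0.0595]
blue side [ 0.5164 -0.3079  0.0595]
yellow scene [ 0.5246 -0.2359  0.0595]
yellow side [ 0.5204 -0.2421  0.0595]
green scene [ 0.531  -0.1718  0.0595]
green side [ 0.5261 -0.1767  0.0595]
red scene [ 0.5359 -0.1057  0.0595]
red side [ 0.5289 -0.1108  0.0595]
nest [ 0.52361907 -0.20602112 -0.06718506] 0.6968557834625244
trays [ 0.45294488  0.20531975 -0.04909937  0.02673251] 0.4357723593711853
flagbase [0.6458631  0.00450094 0.01910219] 0.531109631061554
tip (array([0.62251807, 0.00444312, 0.07699793]), [np.float64(0.02542892354405055), np.float64(0.025490610242649217)])
```

```bash
python3 - <<'E'
s=open('m1.py').read()
a=s.index('D={}');b=s.index("ms={n:")
s=s[:a]+"D=pickle.load(open('D.pkl','rb'))\n"+s[b:]
s=s.replace("[D[n,'nest'].astype(np.float32) for n in L]","[cv2.morphologyEx(np.any([D[n,q] for q in ['nest']+['cassette_'+c for c in ['blue','yellow','green','red']]],0).astype(np.uint8),cv2.MORPH_CLOSE,np.ones((9,9))).astype(np.float32) for n in L]")
s=s.replace("tm=[","hsv=cv2.cvtColor(eyes.capture('scene'),cv2.COLOR_RGB2HSV)\nk=(abs(hsv[...,0].astype(int)-112)<14)&(hsv[...,1]>140);k[:,:335]=0;k[:195]=0;k[255:]=0;k[:,385:]=0;D['scene','tray_blue']=k;print('blue',k.sum())\ntm=[",1)
# flag base incl. lever? use base only
s=s.replace("[D[n,'flag_base'].astype(np.float32) for n in L]","[np.where(D[n,'flag_tip'],0,D[n,'flag_base']).astype(np.float32) for n in L]")
open('m2.py','w').write(s)
E
python3 m2.py|grep -v 0.0595
```

```text
nest [ 0.52349102 -0.20606527 -0.06649439] 0.04761683940887451
blue 876
trays [ 0.45297502  0.20525483 -0.04925238  0.02681364] 0.13066226243972778
flagbase [0.64649721 0.00322424 0.05594865] 0.3084872364997864
tip (array([0.62251807, 0.00444312, 0.07699793]), [np.float64(0.02542892354405055), np.float64(0.025490610242649217)])
```

View pics/tr_scene.png

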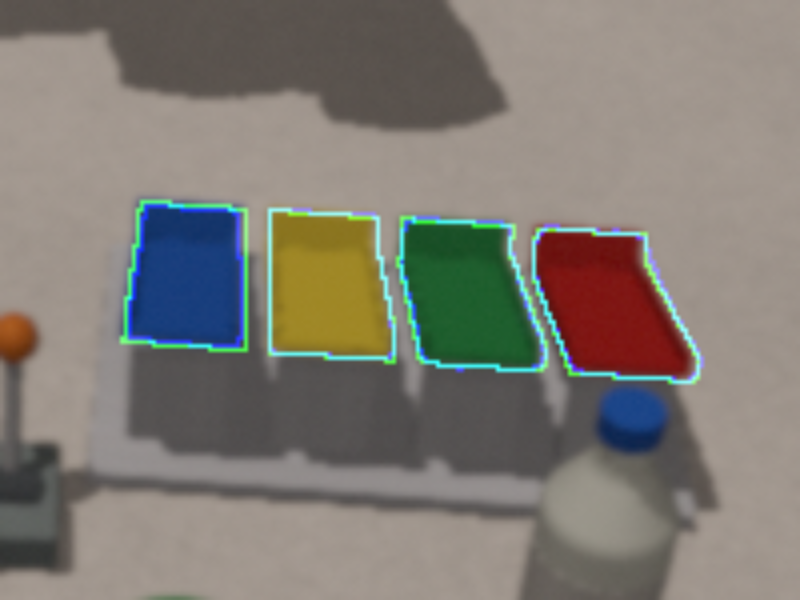

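View pics/tr_side.png

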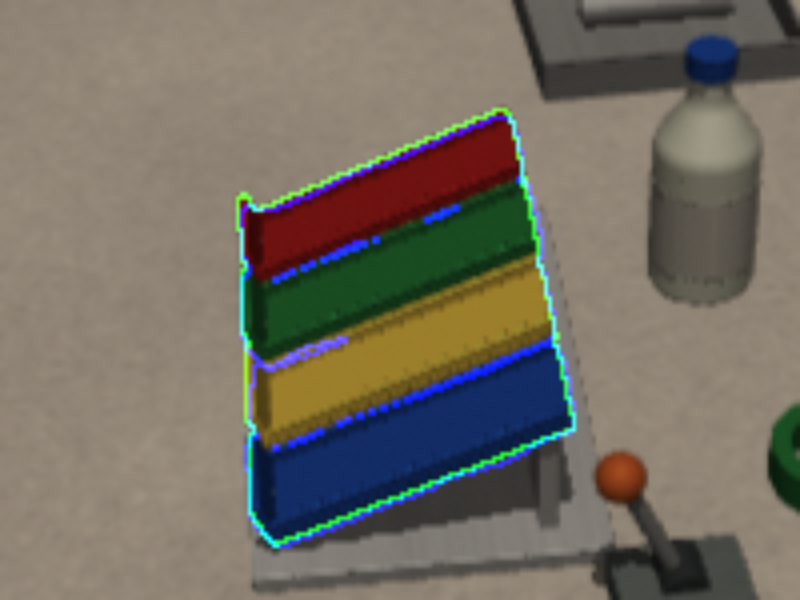

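The outlines fit the trays in both views to about a pixel, and the nest fit has a residual of only 0.05. I'll write the planner and start with blue.

```bash
cat > plan.py <<'E'
# usage: plan.py frame x y z(mm) tilt(deg) [n]  -> rows, rotation first and then shift, in tool axes and units
import sys; from h import *
NEST=(.5235,-.2061,-.0665); TR=(.4530,.2053,-.0493,.0268)
K=dict(blue=0,yellow=1,green=2,red=3)
def frame(f):
    if f=='w': return np.eye(4)
    if f[0]=='n':
        return T(*NEST)@T(0,-.099+.066*K[f[1:]],0)
    M=T(*TR)@T(0,(K[f[1:]]-1.5)*.074,0);M[:3,:3]=M[:3,:3]@R.from_euler('y',-22,degrees=True).as_matrix();return M
if __name__=='__main__':
    f=sys.argv[1];p=np.array([float(a) for a in sys.argv[2:5]])/1e3;t=float(sys.argv[5])
    s=r.read_state();F=frame(f);C=rot(s['ee_rot'])
    yaw=dict(w=0,n=NEST[2],t=TR[2])[f[0]]
    G=(R.from_euler('z',yaw)*R.from_euler('y',-t,degrees=True)*R.from_euler('x',np.pi)).as_matrix()
    w=R.from_matrix(C.T@G).as_rotvec(); nr=int(np.ceil(np.linalg.norm(w)/np.radians(10.5)-.02))
    d=ap(F,p)-s['position']; nt=max(1,int(np.ceil(np.linalg.norm(d)/.06)))
    if len(sys.argv)>6: nt=int(sys.argv[6])
    print('t',round(s['time'],2),'local mm',np.round(ap(np.linalg.inv(F),s['position'])*1e3,1),'F',np.round(s['wrist_force'],1),'rot',np.round(np.degrees(w),1),'w',round(s['gripper_width']*1e3,1))
    if nr: print('rot rows',nr,'x',np.round(w/np.pi/nr,4))
    print('goal',np.round(ap(F,p),3),'shift rows',nt,'x',np.round(G.T@d/.5/nt,4), '(after rot)')
E
python3 plan.py nblue -47 0 90 0
python3 - <<'E'
from h import *; from plan import *
M=[eyes.camera_model(n) for n in ('scene','side')]
import pickle;D=pickle.load(open('D.pkl','rb'))
for c in K:
    p=[onplane(m,cen(D[n,'cassette_'+c]),.0595) for m,n in zip(M,('scene','side'))]
    print(c,np.round(ap(np.linalg.inv(frame('n'+c)),np.mean(p,0))*1e3,1))
E
```

```text
t 1.55 local mm [-304.  -310.5  231.3] F [0.3 0.1 0.2] rot [-0.  -0.  21.8] w 85.2
rot rows 3 x [-0.     -0.      0.0404]
goal [ 0.47  -0.302  0.09 ] shift rows 8 x [ 0.0643 -0.0776  0.0353] (after rot)
blue [ 2.9 -0.  59.5]
yellow [ 1.1  0.1 59.5]
green [ 2.9 -0.9 59.5]
red [ 2.4 -0.8 59.5]
```

Call:
servo_tool --pt "0 0 0 0 0 0.0404 0" --pt "0 0 0 0 0 0.0404 0" --pt "0 0 0 0 0 0.0404 0" --pt "0.0648 -0.0776 0.03 0 0 0 0" --pt "0.0648 -0.0776 0.03 0 0 0 0"

```text
time: 2.17
position: [0.2632, -0.5209, 0.2012]
ee_rot: [0.0, 0.999, -0.034, 0.0]
wrist_force: [1.1, -0.1, 0.5]
gripper_width: 0.0005
finger_force: 0.0
```

Call:
servo_tool --pt "0.0648 -0.0776 0.03 0 0 0 0" --pt "0.0648 -0.0776 0.03 0 0 0 0" --pt "0.0648 -0.0776 0.03 0 0 0 0" --pt "0.0648 -0.0776 0.03 0 0 0 0" --pt "0.0648 -0.0776 0.03 0 0 0 0"

```text
time: 2.8
position: [0.4385, -0.3374, 0.1262]
ee_rot: [0.0, 0.999, -0.034, 0.0]
wrist_force: [-0.0, -0.4, 0.8]
gripper_width: 0.0002
finger_force: 0.0
```

Call:
servo_tool --pt "0.0648 -0.0776 0.03 0 0 0 0" --pt "0 0 0 0 0 0 0"

```text
time: 3.05
position: [0.4732, -0.2991, 0.1097]
ee_rot: [-0.001, 1.0, -0.031, -0.001]
wrist_force: [-0.3, 0.2, 0.7]
gripper_width: 0.0004
finger_force: 0.0
```

```bash
python3 plan.py nblue -45 0 70 0 3
```

```text
t 3.05 local mm [-44.    2.9 109.7] F [-0.3  0.2  0.7] rot [-0.1  0.1  0.2] w 0.4
rot rows 1 x [-0.0007  0.0007  0.0013]
goal [ 0.472 -0.302  0.07 ] shift rows 3 x [-0.0007  0.0019  0.0265] (after rot)
```

Call:
servo_tool --pt "0 0.006 0.018 0 0 0 0" --pt "0 0 0.02 0 0 0 0" --pt "0 0 0 0 0 0 0"

```text
time: 3.42
position: [0.4708, -0.3055, 0.091]
ee_rot: [-0.001, 0.999, -0.034, -0.001]
wrist_force: [-0.6, 0.4, 0.2]
gripper_width: -0.0002
finger_force: 0.0
```

Run:
```python
from h import *; from plan import frame,K
m=eyes.camera_model('wrist'); im=eyes.capture('wrist')[:,:,::-1].copy()
for c in K:
    F=frame('n'+c)
    for P in [box(-.065,.058,-.024,.024,.0595,.0595)]:
        q=proj(m,ap(F,P))[[0,2,6,4]].astype(np.int32); cv2.polylines(im,[q],True,(255,0,255),1)
cv2.imwrite('pics/w1.png',im); s=r.read_state(); print(s['position'],s['wrist_force'])
```

```text
[ 0.47120783 -0.30558876  0.09163947] [ 0.00703398 -0.50627718 -0.33490461]
```

View pics/w1.png

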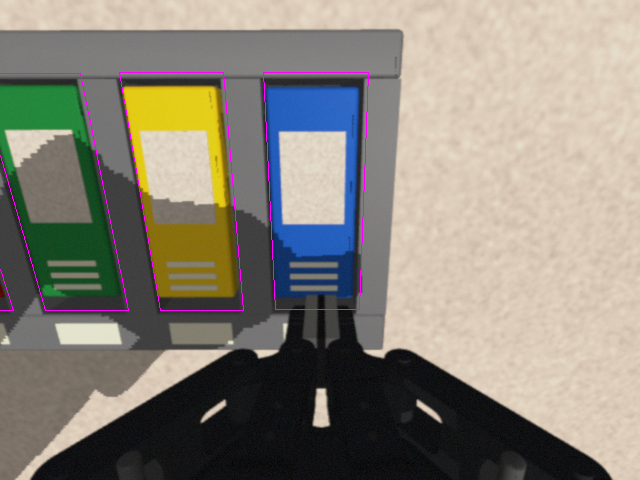

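The wrist view shows the blue cassette at (318,190) with its bars at (313,275). My pocket outlines match to about 2 mm. The shut fingers sit over the hollow end, about 3 mm to the right of centre. I'll correct that and press.

Call:
servo_tool --pt "0 -0.007 0.03 0 0 0 0" --pt "0 0 0.02 0 0 0 0" --pt "0 0 0 0 0 0 0"

```text
time: 3.85
position: [0.4714, -0.3008, 0.0656]
ee_rot: [-0.001, 0.999, -0.033, -0.001]
wrist_force: [1.1, -1.2, -0.9]
gripper_width: 0.0002
finger_force: 0.0
```

Call:
servo_tool --pt "0 0 0.008 0 0 0 0" --pt "0 0 0.006 0 0 0 0" --pt "0 0 0 0 0 0 0"

```text
time: 4.22
position: [0.4723, -0.3015, 0.0602]
ee_rot: [-0.0, 0.999, -0.033, -0.0]
wrist_force: [-0.4, 0.9, 0.5]
gripper_width: 0.0002
finger_force: 0.0
```

Call:
servo_tool --pt "0 0 0.01 0 0 0 0" --pt "0 0 0.01 0 0 0 0" --pt "0 0 0 0 0 0 0"

```text
time: 4.6
position: [0.4719, -0.3012, 0.0495]
ee_rot: [-0.0, 0.999, -0.033, -0.001]
wrist_force: [0.4, -0.1, -0.4]
gripper_width: -0.0001
finger_force: 0.0
```

```bash
python3 plan.py nblue -45 0 43 0 3
```

```text
t 4.6 local mm [-45.1   0.6  49.5] F [ 0.4 -0.1 -0.4] rot [-0.   0.1 -0. ] w -0.1
goal [ 0.472 -0.302  0.043] shift rows 3 x [0.0001 0.0004 0.0043] (after rot)
```

Call:
servo_tool --pt "0 0 0.008 0 0 0 0" --pt "0 0 0.008 0 0 0 0" --pt "0 0 0.004 0 0 0 0" --pt "0 0 0 0 0 0 0" --pt "0 0 0 0 0 0 0"

```text
time: 5.22
position: [0.473, -0.3023, 0.0448]
ee_rot: [0.0, 0.999, -0.033, -0.0]
wrist_force: [-10.6, 7.1, 24.1]
gripper_width: 0.0002
finger_force: 13.3
```

Call:
servo_tool --pt "0 0 -0.02 0 0 0 0" --pt "0 0 -0.1 0 0 0 0" --pt "-0.03 0 -0.1 0 0 0 0.65" --pt "0 0 0 0 0 0 0.65"

```text
time: 5.72
position: [0.4594, -0.3027, 0.1557]
ee_rot: [0.003, 0.999, -0.034, 0.004]
wrist_force: [0.1, 0.3, -0.2]
gripper_width: 0.0359
finger_force: 0.0
```

Run:
```python
from h import *
im=eyes.capture('side')[:,:,::-1]
a=cv2.resize(im[260:460,220:380],(480,600))
cv2.imwrite('pics/s1.png',a); s=r.read_state(); print(s['position'],s['wrist_force'],s['gripper_width'])
```

```text
[ 0.45834868 -0.30164507  0.15281718] [ 0.22919235  1.13893567 -0.9392527 ] 0.043337102958981265
```

View pics/s1.png

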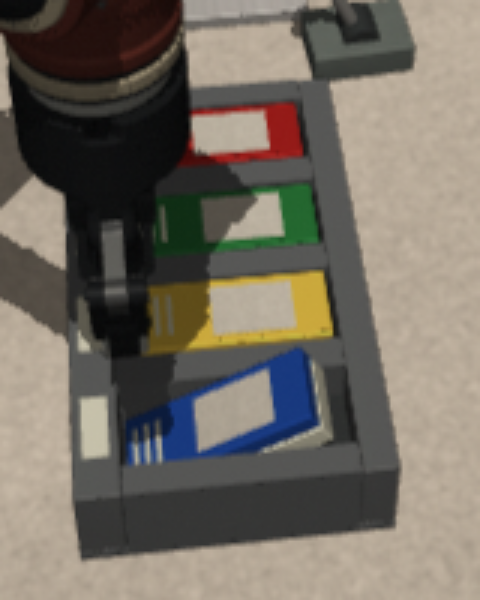

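Blue is tipped: in the crop its raised end is at about (305,370) and its bars are down at (145,440). Pressing to z = 45 mm met the bottom with 24 N, so I'll stop at about 47 mm for the others.

```bash
python3 plan.py nblue 2 0 121.5 30
```

```text
t 5.78 local mm [-58.7  -0.7 152.8] F [ 0.2  1.1 -0.9] rot [ 0.2 29.8  0. ] w 43.3
rot rows 3 x [0.0003 0.0551 0.    ]
goal [ 0.519 -0.305  0.122] shift rows 2 x [ 0.0369 -0.0007  0.0575] (after rot)
```

Call:
servo_tool --pt "0 0 0 0 0.0551 0 0.65" --pt "0 0 0 0 0.0551 0 0.65" --pt "0 0 0 0 0.0551 0 0.65" --pt "0.037 0 0.03 0 0 0 0.65" --pt "0.037 0 0.03 0 0 0 0.65"

```text
time: 6.4
position: [0.5031, -0.303, 0.1396]
ee_rot: [0.008, 0.966, -0.034, 0.255]
wrist_force: [-0.9, 0.3, 0.2]
gripper_width: 0.0558
finger_force: 0.0
```

Call:
servo_tool --pt "0 0 0.03 0 0 0 0.65" --pt "0 0 0 0 0 0 0.65" --pt "0 0 0 0 0 0 0.65"

```text
time: 6.78
position: [0.5111, -0.3038, 0.1286]
ee_rot: [0.008, 0.966, -0.032, 0.256]
wrist_force: [0.1, -0.8, 0.5]
gripper_width: 0.0555
finger_force: 0.0
```

```bash
python3 plan.py nblue 33.8 0 66.1 30;  python3 - <<'E'
from h import *; from plan import frame,K
m=eyes.camera_model('wrist'); im=eyes.capture('wrist')[:,:,::-1].copy()
F=frame('nblue')@T(-.0005,0,0,.0335);F[:3,:3]=F[:3,:3]@R.from_euler('y',-30,degrees=True).as_matrix()
q=proj(m,ap(F,box(-.055,.055,-.022,.022,.028,.028)))[[0,2,6,4]].astype(np.int32); cv2.polylines(im,[q],True,(255,0,255),1)
cv2.imwrite('pics/w2.png',im)
E
```

```text
t 6.78 local mm [ -5.9   0.6 128.6] F [ 0.1 -0.8  0.5] rot [-0.   0.3 -0.1] w 55.5
rot rows 1 x [-0.0002  0.0018 -0.0003]
goal [ 0.551 -0.307  0.066] shift rows 2 x [0.0031 0.0006 0.074 ] (after rot)
```

View pics/w2.png

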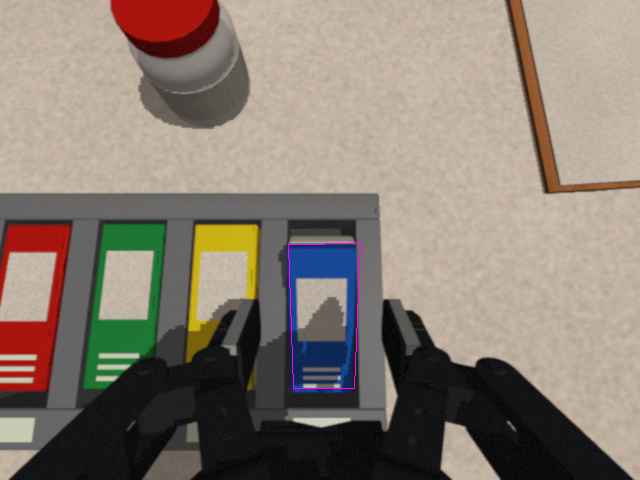

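The predicted lid outline lies on the blue lid, between (290,243) and (355,388), centred between the fingers. I'll descend and grip.

Call:
servo_tool --pt "0.006 0.001 0.07 0 0 0 0.65" --pt "0 0 0.06 0 0 0 0.65" --pt "0 0 0.016 0 0 0 0.65" --pt "0 0 0 0 0 0 0.65"

```text
time: 7.32
position: [0.5502, -0.3074, 0.0679]
ee_rot: [0.009, 0.966, -0.032, 0.257]
wrist_force: [0.5, 0.4, 0.2]
gripper_width: 0.0556
finger_force: 0.0
```

Call:
servo_tool --pt "0 0 0 0 0 0 0" --pt "0 0 0 0 0 0 0" --pt "0 0 0 0 0 0 0" --pt "0 0 0 0 0 0 0" --squeeze 60

```text
time: 7.82
position: [0.5509, -0.308, 0.0689]
ee_rot: [0.009, 0.966, -0.032, 0.257]
wrist_force: [-1.0, 0.1, 3.5]
gripper_width: 0.0421
finger_force: 63.8
```

```bash
python3 plan.py nblue 33.8 0 66.1 30
```

```text
t 7.83 local mm [34.1 -0.9 68.9] F [-1.   0.1  3.5] rot [ 0.1  0.1 -0. ] w 42.1
goal [ 0.551 -0.307  0.066] shift rows 1 x [-0.0034 -0.0017  0.0046] (after rot)
```

Call:
servo_tool --pt "0.015 0 -0.026 0 0 0 0" --pt "0.03 0 -0.052 0 0 0 0" --pt "0.05 0 -0.087 0 0 0 0" --pt "0.05 0 -0.087 0 0 0 0" --pt "0 0 0 0 0 0 0"

```text
time: 8.45
position: [0.5529, -0.3092, 0.2206]
ee_rot: [0.012, 0.965, -0.032, 0.261]
wrist_force: [0.1, -0.3, -1.2]
gripper_width: 0.042
finger_force: 63.2
```

```bash
python3 plan.py tblue 112 0 65 22
```

```text
t 8.45 local mm [ 188.7 -398.   132.8] F [ 0.1 -0.3 -1.2] rot [ 0.8 -8.2 -0.7] w 42.0
rot rows 1 x [ 0.0045 -0.0458 -0.0042]
goal [0.527 0.091 0.129] shift rows 7 x [-0.0219 -0.1137  0.0194] (after rot)
```

Call:
servo_tool --pt "0 0 0 0.0045 -0.0458 -0.004 0" --pt "-0.022 -0.1137 0 0 0 0 0" --pt "-0.022 -0.1137 0 0 0 0 0" --pt "-0.022 -0.1137 0 0 0 0 0" --pt "-0.022 -0.1137 0 0 0 0 0"

```text
time: 9.07
position: [0.5197, -0.0762, 0.1965]
ee_rot: [0.0, 0.982, -0.026, 0.185]
wrist_force: [1.4, 0.3, -1.5]
gripper_width: 0.0427
finger_force: 63.2
```

Call:
servo_tool --pt "-0.022 -0.1137 0 0 0 0 0" --pt "-0.022 -0.1137 0 0 0 0 0" --pt "-0.022 -0.1137 0 0 0 0 0" --pt "0 0 0 0 0 0 0" --pt "0 0 0 0 0 0 0"

```text
time: 9.7
position: [0.4983, 0.0938, 0.1865]
ee_rot: [0.001, 0.982, -0.025, 0.186]
wrist_force: [0.2, -0.0, -1.3]
gripper_width: 0.0423
finger_force: 63.2
```

```bash
python3 plan.py tblue 112 0 65 22
```

```text
t 9.7 local mm [106.8   1.9 129.1] F [ 0.2 -0.  -1.3] rot [-0.4  0.6 -0.1] w 42.3
rot rows 1 x [-0.002   0.0034 -0.0006]
goal [0.527 0.091 0.129] shift rows 2 x [0.0052 0.0019 0.0641] (after rot)
```

Call:
servo_tool --pt "0.004 0.004 0.1 -0.002 0.0034 0 0" --pt "0 0 0.08 0 0 0 0" --pt "0 0 0 0 0 0 0" --pt "0 0 0 0 0 0 0"

```text
time: 10.2
position: [0.5346, 0.0892, 0.1059]
ee_rot: [0.004, 0.981, -0.027, 0.192]
wrist_force: [0.0, -0.1, -0.7]
gripper_width: 0.0425
finger_force: 63.3
```

```bash
python3 plan.py tblue 107 0 15 22;  python3 - <<'E'
from h import *
im=eyes.capture('side')[:,:,::-1]
cv2.imwrite('pics/s2.png',cv2.resize(im[140:290,200:360],(640,600)))
E
```

```text
t 10.2 local mm [110.5  -0.9  40.7] F [ 0.  -0.1 -0.7] rot [ 0.  -0.2 -0.3] w 42.5
rot rows 1 x [ 0.0001 -0.0009 -0.0016]
goal [0.541 0.09  0.081] shift rows 1 x [-0.007  -0.0019  0.0514] (after rot)
```

View pics/s2.png

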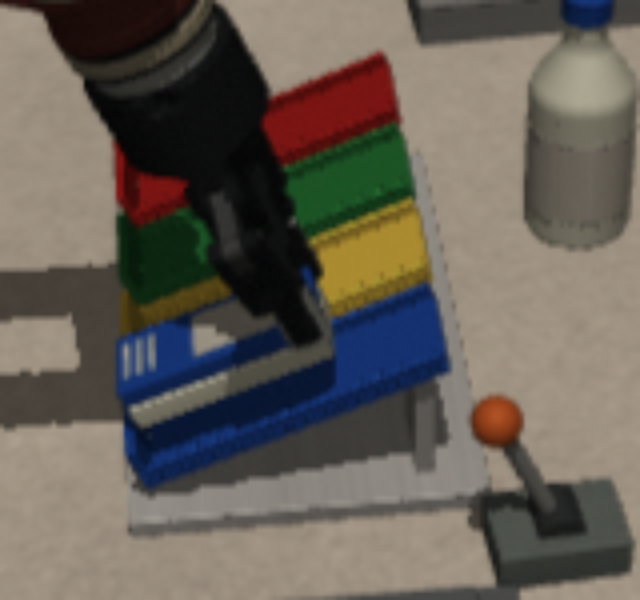

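Blue is parallel to the floor of its tray and about 27 mm above it, with its low end just inside the stop at (125,400). I'll lower it and then slide it to the stop.

Call:
servo_tool --pt "0 -0.002 0.03 0 0 0 0" --pt "0 0 0.02 0 0 0 0" --pt "0 0 0 0 0 0 0" --pt "0 0 0 0 0 0 0"

```text
time: 10.75
position: [0.5443, 0.0909, 0.0829]
ee_rot: [0.004, 0.981, -0.026, 0.193]
wrist_force: [-0.4, -0.7, 0.7]
gripper_width: 0.0422
finger_force: 63.5
```

```bash
python3 plan.py tblue 103 0 13.5 22
```

```text
t 10.75 local mm [110.8   1.3  15.8] F [-0.4 -0.7  0.7] rot [-0.  -0.2 -0.2] w 42.2
rot rows 1 x [-0.0001 -0.0014 -0.0009]
goal [0.538 0.09  0.078] shift rows 1 x [-0.0156  0.0025  0.0046] (after rot)
```

Call:
servo_tool --pt "0 0.002 0.004 0 0 0 0" --pt "0 0 0.003 0 0 0 0" --pt "0 0 0 0 0 0 0"

```text
time: 11.12
position: [0.5448, 0.0909, 0.0829]
ee_rot: [0.004, 0.981, -0.025, 0.191]
wrist_force: [-29.4, 1.4, 32.0]
gripper_width: 0.0423
finger_force: 67.7
```

Call:
servo_tool --pt "-0.006 0 0 0 0 0 0" --pt "-0.006 0 0 0 0 0 0" --pt "-0.006 0 0 0 0 0 0" --pt "0 0 0 0 0 0 0" --pt "0 0 0 0 0 0 0"

```text
time: 11.75
position: [0.5419, 0.0907, 0.0819]
ee_rot: [0.004, 0.98, -0.025, 0.199]
wrist_force: [-1.0, 0.8, 13.5]
gripper_width: 0.0421
finger_force: 64.7
```

```bash
python3 plan.py tblue 103 0 13.5 22
```

```text
t 11.75 local mm [108.3   0.9  15.7] F [-1.   0.8 13.5] rot [-0.1 -0.9 -0.1] w 42.1
rot rows 1 x [-0.0005 -0.0051 -0.0008]
goal [0.538 0.09  0.078] shift rows 1 x [-0.0105  0.0019  0.0045] (after rot)
```

Call:
servo_tool --pt "-0.004 0 -0.003 0 0 0 0" --pt "-0.004 0 0 0 0 0 0" --pt "0 0 0 0 0 0 0" --pt "0 0 0 0 0 0 0"

```text
time: 12.25
position: [0.5386, 0.0907, 0.0815]
ee_rot: [0.004, 0.979, -0.025, 0.2]
wrist_force: [9.4, 0.1, 4.7]
gripper_width: 0.0426
finger_force: 63.4
```

Call:
servo_tool --pt "-0.006 0 0 0 0 0 0" --pt "0 0 0 0 0 0 0" --pt "0 0 0 0 0 0 0"

```text
time: 12.62
position: [0.5382, 0.0908, 0.0825]
ee_rot: [0.004, 0.979, -0.025, 0.203]
wrist_force: [13.7, -0.1, 5.4]
gripper_width: 0.0425
finger_force: 63.4
```

```bash
python3 plan.py tblue 103 0 13.5 22
```

```text
t 12.62 local mm [105.    0.9  17.7] F [13.7 -0.1  5.4] rot [-0.1 -1.4 -0.1] w 42.5
rot rows 1 x [-0.0007 -0.008  -0.0008]
goal [0.538 0.09  0.078] shift rows 1 x [-0.0039  0.0017  0.0084] (after rot)
```

Call:
servo_tool --pt "0.004 0 0.002 0 0 0 0" --pt "0 0 0 0 0 0 0.65" --pt "0 0 0 0 0 0 0.65" --pt "0 0 0 0 0 0 0.65" --pt "0 0 -0.06 0 0 0 0.65"

```text
time: 13.25
position: [0.5179, 0.0909, 0.0982]
ee_rot: [0.005, 0.982, -0.026, 0.188]
wrist_force: [-0.2, -0.0, 0.6]
gripper_width: 0.0557
finger_force: 0.0
```

Call:
servo_tool --pt "0 0 -0.1 0 0 0 0.65" --pt "0 0 -0.1 0 0 0 0.65" --pt "0 0 0 0 0 0 0.65"

```text
time: 13.62
position: [0.4844, 0.0933, 0.1994]
ee_rot: [0.004, 0.98, -0.025, 0.196]
wrist_force: [-0.0, 0.5, -0.8]
gripper_width: 0.0555
finger_force: 0.0
```

```bash
cat > chk.py <<'E'
import sys; from h import *; from plan import *
# fit of the lid corners predicted for 'home' against the cassette mask, seen by scene+side
c=sys.argv[1]; L=('scene','side'); M=[];K2=[]
for n in L:
    im=eyes.capture(n)
    if n=='side': cv2.imwrite('pics/chk_%s.png'%c,cv2.resize(im[140:290,200:360,::-1],(640,600)))
    o=eyes.trace('cassette_'+c,n)
    if o: M.append(eyes.camera_model(n));K2.append(o[0]['mask'].astype(np.float32));print(n,round(o[0]['p'],2),np.round(o[0]['bbox'],1))
F=frame('t'+c)
x,f=fit(M,K2,lambda x:[ap(F@T(*x),box(-.055,.055,-.022,.022,0,.028))],[.055,0,0,0],[.01,.005,.05,.004]);print('cassette in tray x y yaw z',np.round(x*1e3,1),'cost',round(f,3))
E
python3 chk.py blue; python3 plan.py nyellow -45 0 100 0
```

```text
scene 0.64 [359.9 216.1  22.3  30. ]
side 0.93 [258.2 237.5  53.4  38. ]
cassette in tray x y yaw z [56.7  1.7 -7.6  1.3] cost 0.148
t 13.82 local mm [-61.4 328.6 191.8] F [ 0.9  0.7 -0.8] rot [ -0.2 -21.9   0.8] w 55.7
rot rows 3 x [-0.0004 -0.0406  0.0015]
goal [ 0.476 -0.236  0.1  ] shift rows 6 x [0.0055 0.1095 0.0306] (after rot)
```

View pics/chk_blue.png

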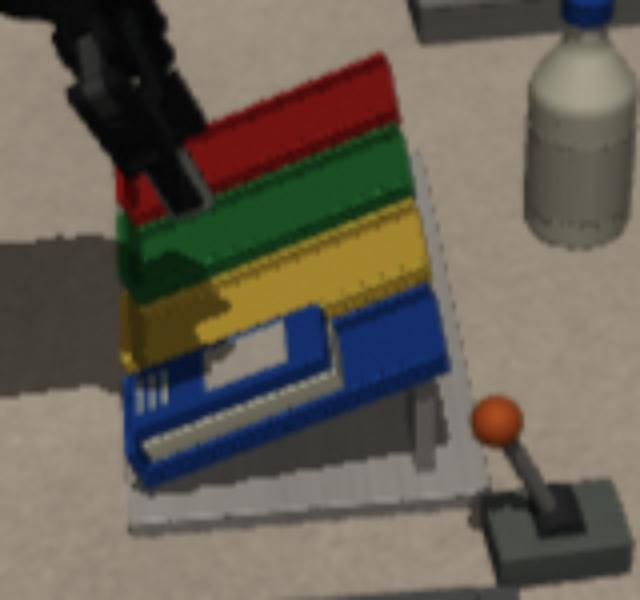

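Blue lies flat in its tray with its end at the stop (130,400); the fit gives x ≈ 56.7 mm and y ≈ 1.7 mm. Yellow is next.

Call:
servo_tool --pt "0 0 0 0 -0.0406 0.0015 0" --pt "0 0 0 0 -0.0406 0.0015 0" --pt "0 0 0 0 -0.0406 0.0015 0" --pt "0.0055 0.1095 0 0 0 0 0" --pt "0.0055 0.1095 0 0 0 0 0"

```text
time: 14.45
position: [0.4805, -0.0175, 0.1909]
ee_rot: [-0.002, 0.999, -0.032, -0.001]
wrist_force: [1.1, 0.2, 0.2]
gripper_width: 0.0001
finger_force: 0.0
```

Call:
servo_tool --pt "0.0055 0.1095 0.03 0 0 0 0" --pt "0.0055 0.1095 0.03 0 0 0 0" --pt "0.0055 0.1095 0.03 0 0 0 0" --pt "0.0055 0.1095 0.03 0 0 0 0" --pt "0 0 0.06 0 0 0 0"

```text
time: 15.08
position: [0.4777, -0.2391, 0.1013]
ee_rot: [-0.002, 0.999, -0.035, 0.002]
wrist_force: [0.1, 0.3, 0.0]
gripper_width: 0.0001
finger_force: 0.0
```

Call:
servo_tool --pt "0 0 0 0 0 0 0" --pt "0 0 0 0 0 0 0"

```text
time: 15.32
position: [0.4779, -0.235, 0.1023]
ee_rot: [-0.002, 0.999, -0.033, 0.001]
wrist_force: [0.7, -0.1, 0.3]
gripper_width: -0.0005
finger_force: 0.0
```

```bash
python3 plan.py nyellow -45 0 62 0 1
```

```text
t 15.32 local mm [-43.6   1.2 102.3] F [ 0.7 -0.1  0.3] rot [-0.3 -0.1  0.1] w -0.5
rot rows 1 x [-0.0016 -0.0007  0.0005]
goal [ 0.476 -0.236  0.062] shift rows 1 x [-0.0028  0.0023  0.0805] (after rot)
```

Call:
servo_tool --pt "-0.003 0.002 0.078 0 0 0 0" --pt "0 0 0.012 0 0 0 0" --pt "0 0 0.01 0 0 0 0" --pt "0 0 0.01 0 0 0 0" --pt "0 0 0.006 0 0 0 0"

```text
time: 15.95
position: [0.4773, -0.2365, 0.0455]
ee_rot: [-0.002, 0.999, -0.033, 0.002]
wrist_force: [-0.5, 0.6, 4.0]
gripper_width: 0.0001
finger_force: 1.7
```

Call:
servo_tool --pt "0 0 0 0 0 0 0" --pt "0 0 -0.02 0 0 0 0" --pt "0 0 -0.1 0 0 0 0" --pt "-0.03 0 -0.1 0 0 0 0.65" --pt "0 0 0 0 0.0551 0 0.65"

```text
time: 16.58
position: [0.4654, -0.2381, 0.1622]
ee_rot: [0.004, 0.995, -0.032, 0.095]
wrist_force: [-0.8, -0.1, 0.0]
gripper_width: 0.0359
finger_force: 0.0
```

Call:
servo_tool --pt "0 0 0 0 0.0551 0 0.65" --pt "0 0 0 0 0.0551 0 0.65" --pt "0.037 0 0.03 0 0 0 0.65" --pt "0.037 0 0.03 0 0 0 0.65" --pt "0 0 0.03 0 0 0 0.65"

```text
time: 17.2
position: [0.517, -0.2397, 0.1357]
ee_rot: [0.007, 0.965, -0.032, 0.259]
wrist_force: [0.2, 0.6, 0.1]
gripper_width: 0.0554
finger_force: 0.0
```

Call:
servo_tool --pt "0 0 0 0 0 0 0.65" --pt "0 0 0 0 0 0 0.65"

```text
time: 17.45
position: [0.5153, -0.2389, 0.1338]
ee_rot: [0.006, 0.966, -0.032, 0.258]
wrist_force: [-0.1, -0.1, 0.5]
gripper_width: 0.0556
finger_force: 0.0
```

```bash
cat > tip.py <<'E'
import sys; from h import *; from plan import frame,K
c=sys.argv[1]; m=eyes.camera_model('wrist'); im=eyes.capture('wrist')[:,:,::-1].copy()
o=eyes.trace('cassette_'+c,'wrist')
F=frame('n'+c)@T(-.0005,0,0,.0335);F[:3,:3]=F[:3,:3]@R.from_euler('y',-30,degrees=True).as_matrix()
q=proj(m,ap(F,box(-.055,.055,-.022,.022,.028,.028)))[[0,2,6,4]]; cv2.polylines(im,[q.astype(np.int32)],True,(255,0,255),1)
cv2.imwrite('pics/tip_%s.png'%c,im)
if o: print('p',o[0]['p'],'bbox',o[0]['bbox'])
print('pred lid cols/rows',q.min(0).round(),q.max(0).round())
E
python3 tip.py yellow; python3 plan.py nyellow 33.8 0 66.5 30 2
```

```text
p 0.65 bbox [319.6, 316.1, 66.6, 147.5]
pred lid cols/rows [288. 246.] [358. 387.]
t 17.55 local mm [ -5.8  -0.6 134.4] F [-0.2  0.4  0. ] rot [-0.2  0.  -0.1] w 55.6
rot rows 1 x [-0.0012  0.0002 -0.0005]
goal [ 0.555 -0.241  0.066] shift rows 2 x [ 0.0003 -0.0006  0.0786] (after rot)
```

Call:
servo_tool --pt "0 0 0.08 0 0 0 0.65" --pt "0 0 0.06 0 0 0 0.65" --pt "0 0 0.015 0 0 0 0.65" --pt "0 0 0 0 0 0 0.65"

```text
time: 18.05
position: [0.5543, -0.2415, 0.0673]
ee_rot: [0.006, 0.966, -0.032, 0.258]
wrist_force: [0.1, -0.5, 0.3]
gripper_width: 0.0555
finger_force: 0.0
```

Call:
servo_tool --pt "0 0 0 0 0 0 0" --pt "0 0 0 0 0 0 0" --pt "0 0 0 0 0 0 0" --pt "0 0 0 0 0 0 0" --squeeze 60

```text
time: 18.55
position: [0.555, -0.242, 0.0683]
ee_rot: [0.007, 0.965, -0.032, 0.259]
wrist_force: [-1.0, -0.6, 3.8]
gripper_width: 0.0423
finger_force: 64.1
```

```bash
python3 plan.py nyellow 33.8 0 66.1 30
```

```text
t 18.55 local mm [33.8 -0.8 68.3] F [-1.  -0.6  3.8] rot [-0.2 -0.1 -0.1] w 42.3
goal [ 0.555 -0.241  0.066] shift rows 1 x [-0.0022 -0.0015  0.0039] (after rot)
```

Call:
servo_tool --pt "0.015 0 -0.026 0 0 0 0" --pt "0.03 0 -0.052 0 0 0 0" --pt "0.05 0 -0.087 0 0 0 0" --pt "0.05 0 -0.087 0 0 0 0" --pt "0 0 0 0 0 0 0"

```text
time: 19.18
position: [0.5566, -0.2435, 0.2201]
ee_rot: [0.009, 0.964, -0.032, 0.263]
wrist_force: [-0.4, 0.1, -0.1]
gripper_width: 0.0427
finger_force: 63.5
```

```bash
python3 plan.py tyellow 112 0 65 22
```

```text
t 19.18 local mm [ 188.8 -406.2  132.2] F [-0.4  0.1 -0.1] rot [ 0.5 -8.5 -0.8] w 42.7
rot rows 1 x [ 0.0027 -0.0471 -0.0046]
goal [0.531 0.164 0.129] shift rows 7 x [-0.0219 -0.1161  0.0192] (after rot)
```

Call:
servo_tool --pt "0 0 0 0.0027 -0.0471 -0.0046 0" --pt "-0.022 -0.116 0 0 0 0 0" --pt "-0.022 -0.116 0 0 0 0 0" --pt "-0.022 -0.116 0 0 0 0 0" --pt "-0.022 -0.116 0 0 0 0 0"

```text
time: 19.8
position: [0.5233, -0.0063, 0.1961]
ee_rot: [0.001, 0.982, -0.025, 0.185]
wrist_force: [0.7, 0.0, -1.3]
gripper_width: 0.042
finger_force: 63.5
```

Call:
servo_tool --pt "-0.022 -0.116 0 0 0 0 0" --pt "-0.022 -0.116 0 0 0 0 0" --pt "-0.022 -0.116 0 0 0 0 0" --pt "0 0 0 0 0 0 0" --pt "0 0 0 0 0 0 0"

```text
time: 20.42
position: [0.5018, 0.1671, 0.1854]
ee_rot: [0.002, 0.982, -0.024, 0.185]
wrist_force: [0.2, -0.8, -1.2]
gripper_width: 0.0421
finger_force: 63.5
```

```bash
python3 plan.py tyellow 110 -1 38 22
```

```text
t 20.43 local mm [106.4   1.2 128.1] F [ 0.2 -0.8 -1.2] rot [-0.3  0.6 -0.1] w 42.1
rot rows 1 x [-0.0015  0.0035 -0.0003]
goal [0.539 0.163 0.103] shift rows 2 x [0.0036 0.0022 0.0901] (after rot)
```

Call:
servo_tool --pt "0.004 0.004 0.1 -0.0015 0.0035 0 0" --pt "0 0 0.08 0 0 0 0" --pt "0 0 0.034 0 0 0 0" --pt "0 0 0 0 0 0 0" --pt "0 0 0 0 0 0 0"

```text
time: 21.05
position: [0.5447, 0.1623, 0.0889]
ee_rot: [0.004, 0.981, -0.026, 0.192]
wrist_force: [0.3, 1.1, -0.6]
gripper_width: 0.042
finger_force: 63.6
```

```bash
python3 plan.py tyellow 103 0 15 22 1
```

```text
t 21.05 local mm [110.2  -1.4  22.5] F [ 0.3  1.1 -0.6] rot [-0.  -0.2 -0.2] w 42.0
rot rows 1 x [-0.     -0.001  -0.0012]
goal [0.541 0.164 0.079] shift rows 1 x [-0.0143 -0.0028  0.0149] (after rot)
```

Call:
servo_tool --pt "0 -0.002 0.012 0 0 0 0" --pt "-0.008 0 0 0 0 0 0" --pt "-0.008 0 0 0 0 0 0" --pt "0 0 0 0 0 0 0" --pt "0 0 0 0 0 0 0"

```text
time: 21.68
position: [0.5415, 0.165, 0.0822]
ee_rot: [0.004, 0.98, -0.024, 0.195]
wrist_force: [5.2, -2.4, 1.4]
gripper_width: 0.0421
finger_force: 63.5
```

```bash
python3 plan.py tyellow 102 0 15 22 1
```

```text
t 21.68 local mm [104.5   1.1  17.5] F [ 5.2 -2.4  1.4] rot [-0.1 -0.5 -0. ] w 42.1
rot rows 1 x [-0.0004 -0.003  -0.0002]
goal [0.54  0.164 0.079] shift rows 1 x [-0.0051  0.0021  0.005 ] (after rot)
```

Call:
servo_tool --pt "-0.003 0 0 0 0 0 0" --pt "0 0 0.003 0 0 0 0" --pt "0 0 0 0 0 0 0" --pt "0 0 0 0 0 0 0"

```text
time: 22.18
position: [0.5418, 0.165, 0.0815]
ee_rot: [0.004, 0.98, -0.024, 0.197]
wrist_force: [7.0, -0.9, 2.8]
gripper_width: 0.0421
finger_force: 63.7
```

Call:
servo_tool --pt "0 0 0 0 0 0 0.65" --pt "0 0 0 0 0 0 0.65" --pt "0 0 0 0 0 0 0.65" --pt "0 0 -0.06 0 0 0 0.65" --pt "0 0 -0.1 0 0 0 0.65"

```text
time: 22.8
position: [0.506, 0.1657, 0.1493]
ee_rot: [0.005, 0.982, -0.025, 0.189]
wrist_force: [0.1, 1.1, 1.3]
gripper_width: 0.0554
finger_force: 0.0
```

Call:
servo_tool --pt "0 0 -0.1 0 0 0 0.65" --pt "0 0 0 0 0 0 0" --pt "0 0 0 0 0 0 0"

```text
time: 23.18
position: [0.4887, 0.167, 0.197]
ee_rot: [0.004, 0.981, -0.025, 0.191]
wrist_force: [-0.5, -0.0, -0.1]
gripper_width: 0.0197
finger_force: 0.0
```

```bash
python3 chk.py yellow; python3 plan.py ngreen -45 0 100 0
```

```text
scene 0.9 [395.5 220.2  21.2  29. ]
side 0.69 [257.2 215.2  52.7  38.5]
cassette in tray x y yaw z [ 57.2   2.8 -25.3   1.1] cost 0.163
t 23.38 local mm [-59.7 336.7 195.5] F [ 0.1  0.7 -0.7] rot [ -0.2 -21.9   0.9] w -0.4
rot rows 3 x [-0.0003 -0.0406  0.0016]
goal [ 0.481 -0.17   0.1  ] shift rows 6 x [0.0049 0.1122 0.0318] (after rot)
```

Call:
servo_tool --pt "0 0 0 0 -0.0406 0.0016 0" --pt "0 0 0 0 -0.0406 0.0016 0" --pt "0 0 0 0 -0.0406 0.0016 0" --pt "0.004 0.112 0 0 0 0 0" --pt "0.004 0.112 0 0 0 0 0"

```text
time: 24.0
position: [0.4858, 0.0539, 0.1956]
ee_rot: [-0.002, 0.999, -0.032, 0.0]
wrist_force: [0.9, -0.5, -0.1]
gripper_width: -0.0005
finger_force: 0.0
```

Call:
servo_tool --pt "0.004 0.112 0 0 0 0 0" --pt "0.004 0.112 0.03 0 0 0 0" --pt "0.004 0.112 0.05 0 0 0 0" --pt "0.004 0.112 0.05 0 0 0 0" --pt "0 0 0.06 0 0 0 0"

```text
time: 24.62
position: [0.4792, -0.1723, 0.1001]
ee_rot: [-0.002, 0.999, -0.036, 0.001]
wrist_force: [0.3, 0.3, -1.5]
gripper_width: 0.0003
finger_force: 0.0
```

Call:
servo_tool --pt "0 0 0 0 0 0 0" --pt "0 0 0 0 0 0 0"

```text
time: 24.88
position: [0.4799, -0.1683, 0.1018]
ee_rot: [-0.002, 0.999, -0.032, 0.002]
wrist_force: [0.6, -0.5, 0.7]
gripper_width: 0.0001
finger_force: 0.0
```

```bash
python3 plan.py ngreen -45 0 62 0 1
python3 - <<'E'
from h import *; from plan import *
M=[];U=[]
for n in ('side',):
    eyes.capture(n)
    for c in ('green','red'):
        for o in eyes.trace('cassette_'+c,n)[:1]:
            print(c,o['p'],np.round(ap(np.linalg.inv(frame('n'+c)),onplane(eyes.camera_model(n),cen(o['mask']),.0595))*1e3,1),o['bbox'])
E
```

```text
t 24.88 local mm [-46.    1.8 101.8] F [ 0.6 -0.5  0.7] rot [-0.2 -0.2  0.1] w 0.1
rot rows 1 x [-0.0013 -0.001   0.0006]
goal [ 0.481 -0.17   0.062] shift rows 1 x [0.0021 0.0035 0.0796] (after rot)
green 0.76 [ 0.7 -3.5 59.5] [294.7, 334.4, 62.2, 29.6]
red 0.98 [11.2 -3.7 59.5] [295.9, 307.1, 47.9, 23.6]
```

Call:
servo_tool --pt "0.002 0.0035 0.078 0 0 0 0" --pt "0 0 0.012 0 0 0 0" --pt "0 0 0.01 0 0 0 0" --pt "0 0 0.01 0 0 0 0" --pt "0 0 0.006 0 0 0 0"

```text
time: 25.65
position: [0.4815, -0.1706, 0.0447]
ee_rot: [-0.002, 0.999, -0.033, 0.002]
wrist_force: [-4.0, 1.3, 14.3]
gripper_width: 0.0002
finger_force: 7.7
```

Call:
servo_tool --pt "0 0 0 0 0 0 0" --pt "0 0 -0.02 0 0 0 0" --pt "0 0 -0.1 0 0 0 0" --pt "-0.03 0 -0.1 0 0 0 0.65" --pt "0 0 0 0 0.0551 0 0.65"

```text
time: 26.28
position: [0.4697, -0.1717, 0.1609]
ee_rot: [0.004, 0.995, -0.032, 0.095]
wrist_force: [0.4, 0.2, 0.5]
gripper_width: 0.036
finger_force: 0.0
```

Call:
servo_tool --pt "0 0 0 0 0.0551 0 0.65" --pt "0 0 0 0 0.0551 0 0.65" --pt "0.037 0 0.03 0 0 0 0.65" --pt "0.037 0 0.03 0 0 0 0.65" --pt "0 0 0.03 0 0 0 0.65"

```text
time: 26.9
position: [0.5213, -0.1737, 0.135]
ee_rot: [0.007, 0.965, -0.032, 0.26]
wrist_force: [-0.0, 0.6, -1.0]
gripper_width: 0.0553
finger_force: 0.0
```

Call:
servo_tool --pt "0 0 0 0 0 0 0.65" --pt "0 0 0 0 0 0 0.65"

```text
time: 27.15
position: [0.5197, -0.1732, 0.1335]
ee_rot: [0.007, 0.965, -0.032, 0.258]
wrist_force: [-0.4, -0.0, 1.0]
gripper_width: 0.0556
finger_force: 0.0
```

```bash
python3 tip.py green; python3 plan.py ngreen 33.8 0 66.5 30 2
```

```text
pred lid cols/rows [288. 246.] [358. 388.]
t 27.25 local mm [ -5.9  -0.6 133.7] F [-0.6  0.3  0.4] rot [-0.2  0.  -0.1] w 55.5
goal [ 0.559 -0.175  0.066] shift rows 2 x [ 0.0008 -0.0006  0.0781] (after rot)
```

View pics/tip_green.png

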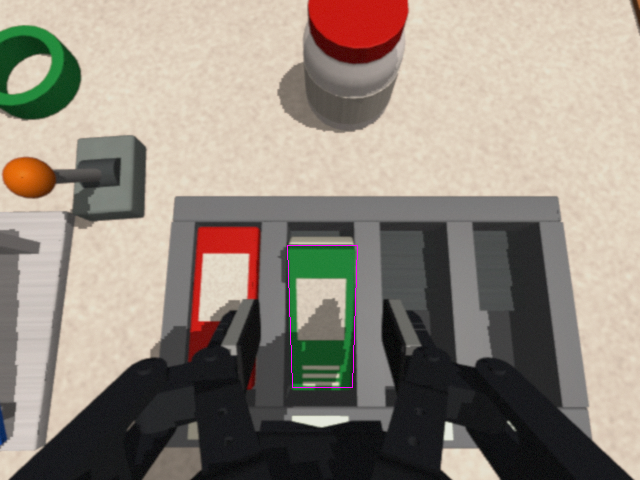

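Green is tipped exactly on the predicted outline, from (288,246) to (357,387), and centred between the fingers. I'll grip it.

Call:
servo_tool --pt "0 0 0.08 0 0 0 0.65" --pt "0 0 0.06 0 0 0 0.65" --pt "0 0 0.014 0 0 0 0.65" --pt "0 0 0 0 0 0 0.65"

```text
time: 27.75
position: [0.5581, -0.1755, 0.0665]
ee_rot: [0.006, 0.966, -0.032, 0.258]
wrist_force: [0.8, -0.2, -0.1]
gripper_width: 0.0557
finger_force: 0.0
```

Call:
servo_tool --pt "0 0 0 0 0 0 0" --pt "0 0 0 0 0 0 0" --pt "0 0 0 0 0 0 0" --pt "0 0 0 0 0 0 0" --squeeze 60

```text
time: 28.25
position: [0.5588, -0.1759, 0.0675]
ee_rot: [0.007, 0.965, -0.032, 0.259]
wrist_force: [-1.2, -0.4, 4.2]
gripper_width: 0.0426
finger_force: 63.7
```

```bash
python3 plan.py ngreen 33.8 0 66.1 30
```

```text
t 28.25 local mm [33.2 -0.6 67.5] F [-1.2 -0.4  4.2] rot [-0.2 -0.1 -0. ] w 42.6
goal [ 0.559 -0.175  0.066] shift rows 1 x [-0.0004 -0.0011  0.003 ] (after rot)
```

Call:
servo_tool --pt "0.015 0 -0.026 0 0 0 0" --pt "0.03 0 -0.052 0 0 0 0" --pt "0.05 0 -0.087 0 0 0 0" --pt "0.05 0 -0.087 0 0 0 0" --pt "0 0 0 0 0 0 0"

```text
time: 28.88
position: [0.5604, -0.1773, 0.219]
ee_rot: [0.009, 0.964, -0.032, 0.263]
wrist_force: [-0.3, 0.1, -0.8]
gripper_width: 0.0425
finger_force: 63.1
```

```bash
python3 plan.py tgreen 112 0 65 22
```

```text
t 28.88 local mm [ 189.  -413.8  131. ] F [-0.3  0.1 -0.8] rot [ 0.5 -8.5 -0.8] w 42.5
rot rows 1 x [ 0.0025 -0.0472 -0.0046]
goal [0.534 0.238 0.129] shift rows 8 x [-0.0192 -0.1035  0.0165] (after rot)
```

Call:
servo_tool --pt "0 0 0 0.0025 -0.0472 -0.0046 0" --pt "-0.022 -0.1183 0 0 0 0 0" --pt "-0.022 -0.1183 0 0 0 0 0" --pt "-0.022 -0.1183 0 0 0 0 0" --pt "-0.022 -0.1183 0 0 0 0 0"

```text
time: 29.5
position: [0.5272, 0.0641, 0.1951]
ee_rot: [0.002, 0.982, -0.025, 0.185]
wrist_force: [0.4, 0.3, -1.5]
gripper_width: 0.0426
finger_force: 63.1
```

Call:
servo_tool --pt "-0.022 -0.1183 0 0 0 0 0" --pt "-0.022 -0.1183 0 0 0 0 0" --pt "-0.022 -0.1183 0 0 0 0 0" --pt "0 0 0 0 0 0 0" --pt "0 0 0 0 0 0 0"

```text
time: 30.12
position: [0.5059, 0.241, 0.1841]
ee_rot: [0.003, 0.982, -0.024, 0.185]
wrist_force: [0.2, -0.1, -1.0]
gripper_width: 0.0424
finger_force: 63.1
```

```bash
python3 plan.py tgreen 110 0 22 22
```

```text
t 30.12 local mm [106.3   1.3 126.8] F [ 0.2 -0.1 -1. ] rot [-0.2  0.7 -0. ] w 42.4
rot rows 1 x [-0.0012  0.0037 -0.0002]
goal [0.548 0.238 0.088] shift rows 2 x [0.0037 0.0013 0.1048] (after rot)
```

Call:
servo_tool --pt "0.004 0.002 0.1 -0.0012 0.0037 0 0" --pt "0 0 0.08 0 0 0 0" --pt "0 0 0.032 0 0 0 0" --pt "0 0 0 0 0 0 0" --pt "0 0 0 0 0 0 0"

```text
time: 30.75
position: [0.5489, 0.2384, 0.0897]
ee_rot: [0.004, 0.981, -0.025, 0.193]
wrist_force: [0.4, 0.6, -0.2]
gripper_width: 0.0422
finger_force: 63.1
```

Call:
servo_tool --pt "0 0 0.012 0 0 0 0" --pt "-0.008 0 0 0 0 0 0" --pt "-0.008 0 0 0 0 0 0" --pt "0 0 0 0 0 0 0" --pt "0 0 0 0 0 0 0"

```text
time: 31.38
position: [0.5437, 0.239, 0.0803]
ee_rot: [0.004, 0.981, -0.025, 0.193]
wrist_force: [4.0, -0.4, 0.9]
gripper_width: 0.0422
finger_force: 63.1
```

```bash
python3 plan.py tgreen 103 0 15 22 1
```

```text
t 31.38 local mm [102.5   1.1  16.3] F [ 4.  -0.4  0.9] rot [-0.1 -0.3 -0.1] w 42.2
rot rows 1 x [-0.0005 -0.0014 -0.0004]
goal [0.545 0.238 0.079] shift rows 1 x [0.001  0.0022 0.0026] (after rot)
```

Green touches the stop with about 4 N. I'll press it home, lower and release.

Call:
servo_tool --pt "-0.004 0 0 0 0 0 0" --pt "0 0 0.003 0 0 0 0" --pt "0 0 0 0 0 0 0" --pt "0 0 0 0 0 0 0"

```text
time: 31.88
position: [0.544, 0.2391, 0.0797]
ee_rot: [0.004, 0.981, -0.024, 0.195]
wrist_force: [6.9, -1.3, 4.0]
gripper_width: 0.0424
finger_force: 63.4
```

Call:
servo_tool --pt "0 0 0 0 0 0 0.65" --pt "0 0 0 0 0 0 0.65" --pt "0 0 0 0 0 0 0.65" --pt "0 0 -0.06 0 0 0 0.65" --pt "0 0 -0.1 0 0 0 0.65"

```text
time: 32.5
position: [0.5093, 0.2395, 0.1488]
ee_rot: [0.005, 0.982, -0.025, 0.189]
wrist_force: [0.9, 1.8, 1.2]
gripper_width: 0.0555
finger_force: 0.0
```

Call:
servo_tool --pt "0 0 -0.1 0 0 0 0.65" --pt "0 0 0 0 0 0 0" --pt "0 0 0 0 0 0 0"

```text
time: 32.88
position: [0.4919, 0.241, 0.1966]
ee_rot: [0.004, 0.981, -0.025, 0.191]
wrist_force: [0.0, 0.6, -0.6]
gripper_width: 0.0201
finger_force: 0.0
```

```bash
python3 chk.py green; python3 plan.py nred -45 0 100 0
```

```text
scene 0.76 [432.1 225.6  30.1  27.7]
side 0.65 [254.4 192.9  46.5  37.4]
cassette in tray x y yaw z [ 57.    2.  -12.1   1. ] cost 0.219
t 33.08 local mm [-61.3 344.6 195.1] F [-0.2  0.3 -1.2] rot [ -0.2 -21.9   0.9] w 0.3
rot rows 3 x [-0.0003 -0.0406  0.0017]
goal [ 0.485 -0.104  0.1  ] shift rows 6 x [0.0054 0.1149 0.0317] (after rot)
```

Call:
servo_tool --pt "0 0 0 0 -0.0406 0.0017 0" --pt "0 0 0 0 -0.0406 0.0017 0" --pt "0 0 0 0 -0.0406 0.0017 0" --pt "0.005 0.1149 0 0 0 0 0" --pt "0.005 0.1149 0 0 0 0 0"

```text
time: 33.7
position: [0.4898, 0.1248, 0.1951]
ee_rot: [-0.002, 0.999, -0.032, 0.0]
wrist_force: [1.2, -0.2, 1.0]
gripper_width: 0.0003
finger_force: 0.0
```

Call:
servo_tool --pt "0.005 0.1149 0 0 0 0 0" --pt "0.005 0.1149 0.03 0 0 0 0" --pt "0.005 0.1149 0.04 0 0 0 0" --pt "0.005 0.1149 0.04 0 0 0 0" --pt "0 0 0.08 0 0 0 0"

```text
time: 34.33
position: [0.486, -0.1076, 0.1011]
ee_rot: [-0.001, 0.999, -0.036, 0.003]
wrist_force: [0.3, 1.2, -0.8]
gripper_width: -0.0002
finger_force: 0.0
```

Call:
servo_tool --pt "0 0 0 0 0 0 0" --pt "0 0 0 0 0 0 0"

```text
time: 34.58
position: [0.4854, -0.1032, 0.1014]
ee_rot: [-0.002, 0.999, -0.033, 0.002]
wrist_force: [0.7, 0.1, 0.3]
gripper_width: -0.0
finger_force: 0.0
```

```bash
python3 plan.py nred -45 0 62 0 1
python3 - <<'E'
from h import *; from plan import *
m=eyes.camera_model('wrist'); im=eyes.capture('wrist')[:,:,::-1].copy()
q=proj(m,ap(frame('nred'),box(-.065,.058,-.024,.024,.0595,.0595)))[[0,2,6,4]].astype(np.int32); print('pocket',q.tolist())
for o in eyes.trace('cassette_red','wrist')[:1]: print(o['p'],o['bbox'])
E
```

```text
t 34.58 local mm [-44.8   1.2 101.4] F [0.7 0.1 0.3] rot [-0.3 -0.2  0.1] w -0.0
rot rows 1 x [-0.0014 -0.001   0.0004]
goal [ 0.485 -0.104  0.062] shift rows 1 x [-0.0003  0.0024  0.0788] (after rot)
pocket [[365, 303], [285, 303], [277, 78], [376, 78]]
0.7 [439.6, 189.8, 400.8, 302.6]
```

Call:
servo_tool --pt "0 0.0024 0.077 0 0 0 0" --pt "0 0 0.012 0 0 0 0" --pt "0 0 0.01 0 0 0 0" --pt "0 0 0.01 0 0 0 0" --pt "0 0 0.006 0 0 0 0"

```text
time: 35.3
position: [0.4862, -0.1047, 0.045]
ee_rot: [-0.002, 0.999, -0.033, 0.002]
wrist_force: [-6.7, 2.2, 17.0]
gripper_width: 0.0001
finger_force: 8.9
```

Call:
servo_tool --pt "0 0 0 0 0 0 0" --pt "0 0 -0.02 0 0 0 0" --pt "0 0 -0.1 0 0 0 0" --pt "-0.03 0 -0.1 0 0 0 0.65" --pt "0 0 0 0 0.0551 0 0.65"

```text
time: 35.92
position: [0.4744, -0.1055, 0.1608]
ee_rot: [0.003, 0.995, -0.032, 0.095]
wrist_force: [-0.7, 0.7, -0.0]
gripper_width: 0.0358
finger_force: 0.0
```

Call:
servo_tool --pt "0 0 0 0 0.0551 0 0.65" --pt "0 0 0 0 0.0551 0 0.65" --pt "0.037 0 0.03 0 0 0 0.65" --pt "0.037 0 0.03 0 0 0 0.65" --pt "0 0 0.03 0 0 0 0.65"

```text
time: 36.55
position: [0.5258, -0.1078, 0.135]
ee_rot: [0.007, 0.965, -0.032, 0.26]
wrist_force: [-0.7, -0.4, -0.6]
gripper_width: 0.0554
finger_force: 0.0
```

Call:
servo_tool --pt "0 0 0 0 0 0 0.65" --pt "0 0 0 0 0 0 0.65"

```text
time: 36.8
position: [0.5242, -0.1074, 0.1334]
ee_rot: [0.006, 0.965, -0.032, 0.258]
wrist_force: [-0.0, 0.1, -1.6]
gripper_width: 0.0553
finger_force: 0.0
```

```bash
python3 tip.py red; python3 plan.py nred 33.8 0 66.5 30 2
```

```text
p 0.92 bbox [319.3, 315.0, 69.8, 153.3]
pred lid cols/rows [288. 246.] [358. 388.]
t 36.9 local mm [ -5.7  -0.6 133.7] F [-0.2  0.6  0.1] rot [-0.2 -0.  -0.1] w 55.3
rot rows 1 x [-0.0012 -0.     -0.0005]
goal [ 0.564 -0.11   0.066] shift rows 2 x [ 0.0006 -0.0006  0.0779] (after rot)
```

View pics/tip_red.png

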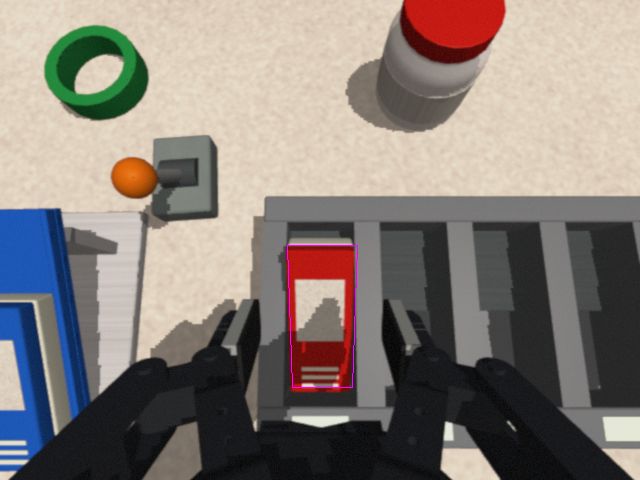

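Red is tipped as predicted, with its lid between (290,246) and (355,388). I'll grip and lift it.

Call:
servo_tool --pt "0 0 0.08 0 0 0 0.65" --pt "0 0 0.06 0 0 0 0.65" --pt "0 0 0.014 0 0 0 0.65" --pt "0 0 0 0 0 0 0.65"

```text
time: 37.4
position: [0.5626, -0.1096, 0.0665]
ee_rot: [0.006, 0.966, -0.032, 0.258]
wrist_force: [0.3, -0.1, -0.3]
gripper_width: 0.0554
finger_force: 0.0
```

Call:
servo_tool --pt "0 0 0 0 0 0 0" --pt "0 0 0 0 0 0 0" --pt "0 0 0 0 0 0 0" --pt "0 0 0 0 0 0 0" --squeeze 60

```text
time: 37.9
position: [0.5634, -0.11, 0.0675]
ee_rot: [0.007, 0.965, -0.032, 0.259]
wrist_force: [-1.9, -1.1, 5.4]
gripper_width: 0.0422
finger_force: 64.0
```

Call:
servo_tool --pt "0.015 0 -0.026 0 0 0 0" --pt "0.03 0 -0.052 0 0 0 0" --pt "0.05 0 -0.087 0 0 0 0" --pt "0.05 0 -0.087 0 0 0 0" --pt "0 0 0 0 0 0 0"

```text
time: 38.52
position: [0.565, -0.1112, 0.2189]
ee_rot: [0.008, 0.964, -0.032, 0.263]
wrist_force: [0.3, 0.4, -1.6]
gripper_width: 0.0421
finger_force: 63.4
```

```bash
python3 plan.py tred 112 0 65 22
```

```text
t 38.52 local mm [ 190.2 -421.6  130.4] F [ 0.3  0.4 -1.6] rot [ 0.4 -8.5 -0.9] w 42.1
rot rows 1 x [ 0.0021 -0.0474 -0.005 ]
goal [0.538 0.312 0.129] shift rows 8 x [-0.0195 -0.1054  0.0163] (after rot)
```

Call:
servo_tool --pt "0 0 0 0.0021 -0.0474 -0.005 0" --pt "-0.0225 -0.1205 0 0 0 0 0" --pt "-0.0225 -0.1205 0 0 0 0 0" --pt "-0.0225 -0.1205 0 0 0 0 0" --pt "-0.0225 -0.1205 0 0 0 0 0"

```text
time: 39.15
position: [0.5309, 0.1342, 0.1941]
ee_rot: [0.003, 0.983, -0.025, 0.185]
wrist_force: [1.3, -0.5, -1.3]
gripper_width: 0.0426
finger_force: 63.4
```

Call:
servo_tool --pt "-0.0225 -0.1205 0 0 0 0 0" --pt "-0.0225 -0.1205 0 0 0 0 0" --pt "-0.0225 -0.1205 0 0 0 0 0" --pt "0 0 0 0 0 0 0" --pt "0 0 0 0 0 0 0"

```text
time: 39.78
position: [0.509, 0.3143, 0.1826]
ee_rot: [0.004, 0.983, -0.024, 0.184]
wrist_force: [0.5, -0.5, -1.0]
gripper_width: 0.0422
finger_force: 63.4
```

```bash
python3 plan.py tred 110 0 22 22
```

```text
t 39.77 local mm [105.3   0.6 125.5] F [ 0.5 -0.5 -1. ] rot [-0.1  0.7  0. ] w 42.2
rot rows 1 x [-0.0006  0.0041  0.    ]
goal [0.552 0.312 0.088] shift rows 2 x [0.0047 0.0006 0.1035] (after rot)
```

Call:
servo_tool --pt "0.006 0.001 0.1 -0.0006 0.004 0 0" --pt "0 0 0.08 0 0 0 0" --pt "0 0 0.03 0 0 0 0" --pt "0 0 0 0 0 0 0" --pt "0 0 0 0 0 0 0"

```text
time: 40.4
position: [0.5527, 0.3125, 0.09]
ee_rot: [0.003, 0.981, -0.025, 0.193]
wrist_force: [-0.6, -1.0, -0.6]
gripper_width: 0.0422
finger_force: 63.4
```

Call:
servo_tool --pt "0 0 0.011 0 0 0 0" --pt "-0.008 0 0 0 0 0 0" --pt "-0.008 0 0 0 0 0 0" --pt "0 0 0 0 0 0 0" --pt "0 0 0 0 0 0 0"

```text
time: 41.02
position: [0.5482, 0.3131, 0.082]
ee_rot: [0.003, 0.981, -0.024, 0.194]
wrist_force: [4.8, -1.1, 1.3]
gripper_width: 0.042
finger_force: 63.4
```

```bash
python3 plan.py tred 103 0 15 22 1
```

```text
t 41.02 local mm [103.9   1.4  17.5] F [ 4.8 -1.1  1.3] rot [-0.2 -0.4 -0. ] w 42.0
rot rows 1 x [-0.0009 -0.0024 -0.    ]
goal [0.548 0.312 0.079] shift rows 1 x [-0.0018  0.0027  0.005 ] (after rot)
```

Call:
servo_tool --pt "-0.004 0 0 0 0 0 0" --pt "0 0 0.004 0 0 0 0" --pt "0 0 0 0 0 0 0" --pt "0 0 0 0 0 0 0"

```text
time: 41.52
position: [0.5487, 0.3132, 0.0811]
ee_rot: [0.003, 0.98, -0.024, 0.196]
wrist_force: [6.3, -2.8, 4.0]
gripper_width: 0.0424
finger_force: 63.7
```

Call:
servo_tool --pt "0 0 0 0 0 0 0.65" --pt "0 0 0 0 0 0 0.65" --pt "0 0 0 0 0 0 0.65" --pt "0 0 -0.06 0 0 0 0.65" --pt "0 0 -0.1 0 0 0 0.65"

```text
time: 42.15
position: [0.5132, 0.3131, 0.1489]
ee_rot: [0.005, 0.982, -0.025, 0.189]
wrist_force: [0.6, 0.4, 1.9]
gripper_width: 0.0555
finger_force: 0.0
```

Call:
servo_tool --pt "0 0 -0.1 0 0 0 0.65" --pt "-0.1 0 -0.1 0 0 0 0" --pt "-0.1 0 -0.1 0 0 0 0" --pt "0 0 0 0 0 0 0"

```text
time: 42.65
position: [0.3795, 0.3219, 0.2491]
ee_rot: [0.001, 0.981, -0.023, 0.194]
wrist_force: [0.7, 0.8, -0.0]
gripper_width: 0.0016
finger_force: 0.0
```

```bash
for c in blue yellow green red; do python3 chk.py $c; done
python3 - <<'E'
from h import *
M=[];U=[]
for n in ('scene','side'):
    im=eyes.capture(n); h=cv2.cvtColor(im,cv2.COLOR_RGB2HSV); m=eyes.camera_model(n); u=proj(m,[.6225,.0044,.08])[0].astype(int)
    k=np.zeros((480,640),bool); a=(slice(u[1]-25,u[1]+25),slice(u[0]-25,u[0]+25)); k[a]=((h[...,0]>5)&(h[...,0]<16)&(h[...,1]>170))[a]
    c=cen(k);print(n,u,c,k.sum());M.append(m);U.append(c)
    if n=='scene': cv2.imwrite('pics/fin.png',cv2.resize(im[190:340,280:480,::-1],(800,600)))
print('tip',tri(M,U))
E
python3 plan.py w 500 100 200 0
```

```text
scene 0.64 [358.8 218.2  25.2  30.4]
side 0.8 [258.1 236.4  55.3  35. ]
cassette in tray x y yaw z [55.4  1.8 -7.6  0.9] cost 0.136
scene 0.61 [394.9 219.9  23.1  29.8]
side 0.84 [259.1 214.9  50.   38.1]
cassette in tray x y yaw z [ 56.    2.8 -24.9   1.1] cost 0.225
scene 0.86 [432.2 224.7  29.9  26.2]
side 0.81 [256.2 191.6  44.6  37. ]
cassette in tray x y yaw z [ 57.9   2.4 -21.8   0.7] cost 0.215
scene 0.68 [464.2 226.1  29.6  25.4]
side 0.83 [253.4 174.9  51.6  33.9]
cassette in tray x y yaw z [ 57.1   3.4 -52.1   1.5] cost 0.258
scene [316 249] [315.74390244 240.93902439] 82
side [327 249] [323.69642857 244.92857143] 112
tip (array([0.61436154, 0.00274493, 0.09543818]), [np.float64(0.16113996569068156), np.float64(0.16288480771271516)])
t 43.55 local mm [381.3 320.6 246.2] F [-0.6 -0.4 -0.9] rot [  0.4 -22.1  -2.8] w -0.3
rot rows 3 x [ 0.0008 -0.041  -0.0052]
goal [0.5 0.1 0.2] shift rows 5 x [0.0475 0.0882 0.0185] (after rot)
```

View pics/chk_red.png

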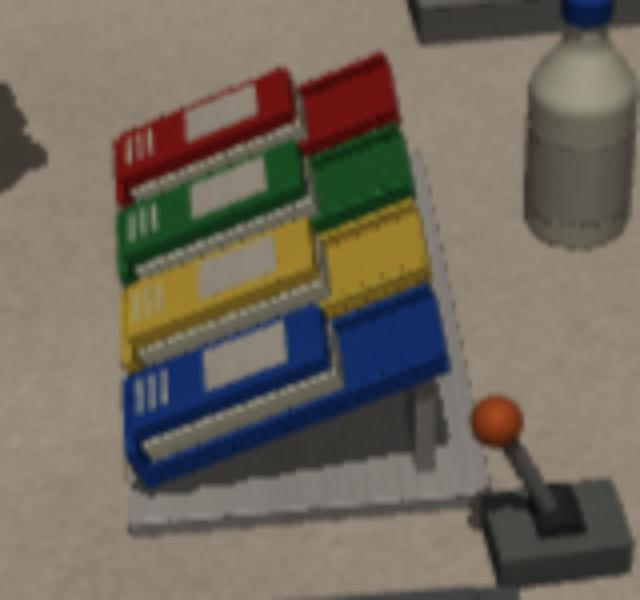

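View pics/fin.png

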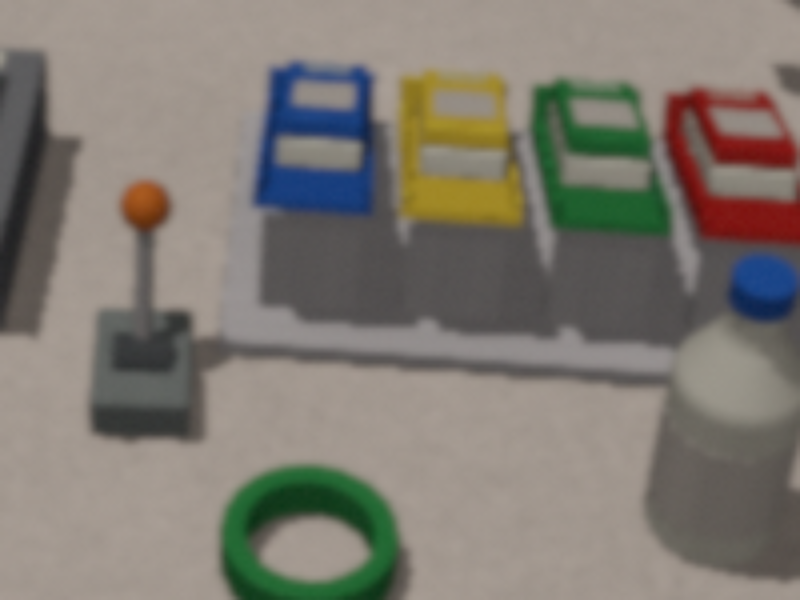

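All four cassettes lie flat, parallel and against their stops in the trays of their own colour. The ball is at (497,420) in the side crop and triangulates to (0.614, 0.003, 0.095), which matches an 80 mm lever leaning about 0.5 rad to -x. I'll push it towards +x.

Call:
servo_tool --pt "0 0 0 0 -0.041 -0.005 0" --pt "0 0 0 0 -0.041 -0.005 0" --pt "0 0 0 0 -0.041 -0.005 0" --pt "0.055 0.105 0.012 0 0 0 0" --pt "0.055 0.105 0.012 0 0 0 0"

```text
time: 44.18
position: [0.4368, 0.2143, 0.2349]
ee_rot: [0.004, 1.0, -0.001, 0.0]
wrist_force: [1.0, -0.4, -0.4]
gripper_width: 0.0003
finger_force: 0.0
```

Call:
servo_tool --pt "0.055 0.105 0.012 0 0 0 0" --pt "0.055 0.105 0.012 0 0 0 0" --pt "0.055 0.105 0.012 0 0 0 0" --pt "0.04 0.105 0.012 0 0 0 0" --pt "0 0 0 0 0 0 0"

```text
time: 44.8
position: [0.5381, 0.0016, 0.2117]
ee_rot: [0.004, 1.0, -0.004, -0.001]
wrist_force: [-0.2, 0.5, -0.7]
gripper_width: 0.0
finger_force: 0.0
```

Call:
servo_tool --pt "0 0 0 0 0 0 0"

```text
time: 44.92
position: [0.5375, 0.0049, 0.2123]
ee_rot: [0.003, 1.0, -0.002, -0.0]
wrist_force: [-0.5, 0.0, -0.3]
gripper_width: 0.0004
finger_force: 0.0
```

```bash
python3 plan.py w 555 3 82 0
```

```text
t 44.92 local mm [537.5   4.9 212.3] F [-0.5  0.  -0.3] rot [ 0.4  0.  -0.2] w 0.4
rot rows 1 x [ 0.0021  0.0002 -0.0013]
goal [0.555 0.003 0.082] shift rows 3 x [0.0117 0.0013 0.0869] (after rot)
```

Call:
servo_tool --pt "0.01 0.003 0.09 0 0 0 0" --pt "0.01 0 0.09 0 0 0 0" --pt "0.01 0 0.08 0 0 0 0" --pt "0 0 0 0 0 0 0" --pt "0 0 0 0 0 0 0"

```text
time: 45.55
position: [0.5534, 0.0031, 0.0843]
ee_rot: [0.004, 1.0, -0.001, 0.001]
wrist_force: [-0.8, 0.2, 0.4]
gripper_width: 0.0
finger_force: 0.0
```

Call:
servo_tool --pt "0.04 0 0 0 0 0 0" --pt "0.04 0 0 0 0 0 0" --pt "0.04 0 0 0 0 0 0" --pt "0.04 0 0 0 0 0 0" --pt "0.04 0 0 0 0 0 0"

```text
time: 46.18
position: [0.6545, 0.0022, 0.0858]
ee_rot: [0.004, 1.0, -0.002, 0.002]
wrist_force: [-0.9, -0.4, -0.3]
gripper_width: 0.0
finger_force: 0.6
```

Call:
servo_tool --pt "0.02 0 0 0 0 0 0" --pt "0.01 0 0 0 0 0 0" --pt "0.006 0 0 0 0 0 0" --pt "0 0 0 0 0 0 0"

```text
time: 46.68
position: [0.6624, 0.0021, 0.0851]
ee_rot: [0.004, 1.0, -0.001, -0.012]
wrist_force: [-36.6, 0.2, 24.3]
gripper_width: -0.0001
finger_force: 18.4
```

The lever is against its end stop (37 N). I'll back off and check.

Call:
servo_tool --pt "-0.05 0 0 0 0 0 0" --pt "-0.1 0 0 0 0 0 0" --pt "-0.05 0 -0.12 0 0 0 0" --pt "-0.12 0 -0.12 0 0 0 0" --pt "-0.1 0 0 0 0 0 0"

```text
time: 47.3
position: [0.4797, 0.003, 0.1917]
ee_rot: [0.004, 1.0, -0.002, 0.006]
wrist_force: [-0.4, 0.4, 0.5]
gripper_width: 0.0001
finger_force: 0.0
```

```bash
for c in blue yellow green red; do python3 chk.py $c|tail -1; done
python3 - <<'E'
from h import *
M=[];U=[];ims=[]
for n in ('scene','side'):
    im=eyes.capture(n); h=cv2.cvtColor(im,cv2.COLOR_RGB2HSV); m=eyes.camera_model(n); u=proj(m,[.685,.003,.09])[0].astype(int)
    k=np.zeros((480,640),bool); a=(slice(u[1]-15,u[1]+25),slice(u[0]-25,u[0]+25)); k[a]=((h[...,0]>5)&(h[...,0]<16)&(h[...,1]>170))[a]
    c=cen(k);print(n,u,c,k.sum());M.append(m);U.append(c)
    ims.append(cv2.resize(im[150:340,(280 if n=='scene' else 200):(480 if n=='scene' else 400),::-1],(400,380)))
cv2.imwrite('pics/fin2.png',np.hstack(ims)); print('tip',tri(M,U))
E
```

```text
cassette in tray x y yaw z [55.6  2.6  4.7 -1.7] cost 1.106
cassette in tray x y yaw z [ 56.    2.9 -28.    1.3] cost 0.412
cassette in tray x y yaw z [56.   3.8 16.8 -2.3] cost 0.495
cassette in tray x y yaw z [ 56.3   3.5 -32.5   1.3] cost 0.712
scene [313 267] [314.13541667 267.05208333] 96
side [358 242] [358.88983051 241.72881356] 118
tip (array([0.68551511, 0.00347251, 0.09207738]), [np.float64(0.08817117687754027), np.float64(0.08413484809515707)])
```

View pics/fin2.png

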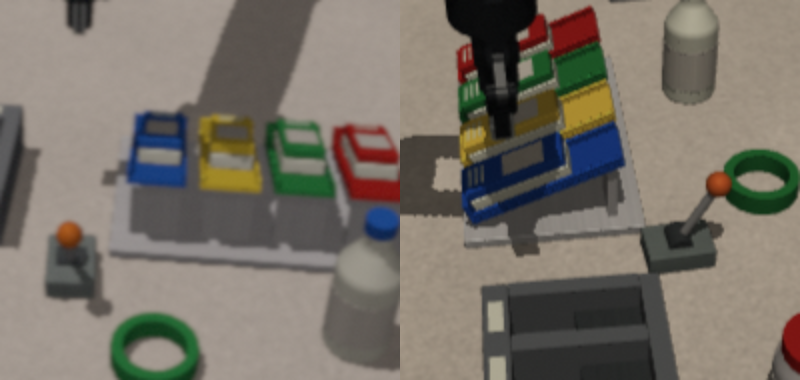

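The flag ball now triangulates to x = 0.686, z = 0.092, leaning towards +x at its hard stop, and all four cassettes are still home. The arm is clear of everything, so I'm handing in.

```bash
python3 -c "
from station import r
print(r.hand_in())"
```

```text
the job is handed in; nothing more can be done
None
```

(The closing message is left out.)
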